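# Recap the detergent canister

### The job

Stand the rinsed canister cap upright, mouth down, on the bench and let go of it so that it drains. Then take it again, set it on the canister's neck and screw it on clockwise until it is fully home against its sprung seal and stays so when released; the thread start is found by turning backward until the cap drops a little. Leave the beaker, the flask and the brush where they are.

Things in the scene. Friction and masses are not known exactly. Their poses are not given: they have to be found in the camera images.
- cap_mid (a point): Centre of the loose grey octagonal screw cap (about 90 g): 64 mm over flats, 60 mm tall; on its axis, 30 mm from either end. z: along the axis from open mouth to closed top; x and y go square through flats (a flat every 45 deg). At the start it lies on a flat, z level and roughly to the robot's right (-y, within 30 deg). Standing mouth down, this point is 30 mm above the bench.
- cap_mouth (a point): Centre of the cap's open end, same axes. Inside it is hollow 40 mm deep with a 56 mm bore. Four inward lugs, 90 deg apart on its x and y axes, 4.5 mm wide, 3.5 mm high, upper faces 11.5 mm in from the mouth, leave 46 mm across.
- mouth (a point): Centre of the neck's rim on the white canister (bolted down; body 150 x 130 mm, shoulder 110 mm above the bench, this point 152 mm). z up. The neck is 42 mm in diameter, chamfered at the rim, 52.5 mm over the threads.
- threads (a point): Point on the neck's axis level with the thread starts, 132 mm above the bench. Right-handed (clockwise from above tightens), four equal threads 90 deg apart; where they start is unknown and not tied to this frame. Each falls 6 mm clockwise over 57 deg and ends in a stop, which also blocks a lug on top of the thread from going clockwise. Gaps of 28 deg let a lug drop through with 17 deg of play.
- home (a point): Where the cap's centre is when fully home, on the neck's axis, 145 mm above the bench. With lugs on top of the threads it is at 151 to 157 mm; turned backward (counter-clockwise from above, at most 95 deg) it climbs to 157, then drops to 148.5 onto the seal, or lower if pressed. Then, pressed 4 mm further down and turned 45 to 65 deg clockwise, the lugs pass under the threads to the stop and stay.
- seal (a joint): Black rubber seal plug, 30 mm in diameter, in the neck's rim, 6.5 mm proud of it when free. Value: how far it is pushed down (m), 0 free to 0.006. A spring of 1.8 N/mm pushes it up; the cap fully home holds it about 0.0035 down.
- beaker: Clear beaker, 80 mm wide, 100 mm high, standing on the bench; origin at its underside. To be left alone.
- flask: White bottle, 60 mm wide, 150 mm high, standing on the bench; origin at its underside. To be left alone.
- brush: Cleaning brush lying on the bench. To be left alone.
Things that resemble listed ones, but are neither listed nor needed, are in the scene too. Leave any yellow look-alike of the part that bears cap_mid alone. Leave any red or turquoise look-alike of the part that bears mouth alone.

How it is judged:
By the outcome, as a careful person would: the job done as asked, in the order asked, and still so for the second after the job is handed in, with the robot touching nothing.
It also fails if it takes over 72 s, if anything falls off the work surface, if the arm or the gripper's body presses on something with over 40 N, if the wrist force passes 120 N, or if a joint passes its speed limit or range.

### The arm

A 6-joint arm with a two-finger parallel gripper is mounted at the origin on the work surface. World frame = base frame: x ahead of the robot, y to its left, z up, the work surface at z = 0. Lengths are in mm, angles in rad, forces in N, time in s.
With the tool pointing down it reaches from about 275 to 750 mm from the base axis. Payload 10.2 kg.
Tool frame: the origin (TCP) lies midway between the tips of the shut fingers; the grasp point (between the pads) lies 19 mm behind it; z points along the fingers, y is the direction in which the jaws open and shut (so a half turn about z gives the same grasp; the last joint's range is limited). The gripper opens to 85 mm and grips with 20 to 120 N. Pads are 22 mm wide; open, the fingers measure 114 mm over their backs; the gripper's body (76 mm by 85 mm) begins 54 mm behind the grasp point. The pads swing forward as they close: fully open they stand 13 mm farther back than shut.
Start: joints at [1.126, 0.313, 1.498, -0, 1.331, -0.223], TCP at [115.505, 512.142, 231.294] pointing down, gripper open.
Joint ranges: [-2.94, 2.94], [-0.97, 2.17], [0.19, 2.56], [-1.23, 4.37], [0.02, 3.11], [-2.88, 2.88]. Speed limits (rad/s): [2.39, 2.39, 3.01, 3.14, 3.14, 3.14].

### API

Orientations are given as a unit quaternion [w, x, y, z].
In Python, from rig import sense, optics, ctrl gives the robot as it stands.
- The arm moves only by the tool play_rows, never from a script. Its argument "plan" is a list of rows, each a list of 7 numbers: the shift along the world's x, y, z in mm, then the turn, a rotation vector about the world's x, y, z in rad, then the opening, from -1 (shut) to 1 (fully open), so that 0 is half open. A call has 1 to 5 rows; each row shifts and turns the pose as measured when the row begins; what a row does not reach is not made up. A row lasts 1/12 s, in which the tool goes at most 41.7 mm and 7.16 degrees, less where a joint would pass 70% of its speed; a pose out of reach is approached as far as the arm can. A call is refused whole if a number of a shift passes 41.7 or a number of a turn 0.125, either way. A call with a gripper value outside its range is refused whole. The fingers move at their own pace and stop on an object; "grip_force" is the grip in N (left out, the last holds). Time passes only in rows, so rows that do not move let the fingers close. It gives the time, the measured TCP pose, the force and the opening at its end, in the units of the state.
- sense(): the state, without advancing time (a new reading comes with each control period).
- optics.capture(name): name is "side" or "top"; returns a dict with "img" (400x640x3 uint8, blue, green, red), "fx", "fy", "cx", "cy" (pixels), "dist" ([k1, k2, p1, p2, k3] as OpenCV has them; the pictures are not rectified), "world_to_cam" (4x4, takes a point from world to camera coordinates). Camera axes: x right, y up, looking along -z (the intrinsics and any distortion apply to the point x, -y, -z); pixel columns grow to the right and rows downward; lengths in mm; the calibration is good to about 2 mm. A picture is of the moment at which its call begins. There is no depth.
- ctrl.finish_job(): hands the job in, once; it reports no verdict.
The state is a dict: "time_s": time; "joints": joint angles; "dq": joint speeds; "tau": joint torques, N m; "eef_pos": TCP position; "ee_rot": TCP orientation; "force": force on the tool from outside, world axes, zero at the start; "wrist_torque": the same for the moment, N m; "grip_width": opening from 0.0 (shut) to 1.0 (fully open).
Only numpy, scipy, OpenCV 4.12 (cv2) and the standard library are available. Lean on these libraries where they do the work, as an engineer would, in place of code of your own. Each camera call takes 0.05 s, during which the arm holds its last target. There are 200 camera calls.

## Working session

There is one attempt and no reset: what is moved stays moved. The work goes in short steps, Python scripts to look and compute and a tool call to move; the robot and the scene stay as the last step left them, time stands still between calls to the robot, and variables do not carry over. Pictures are saved under pics/ and viewed, about 8 in all and at most 12, crops included, and the job is handed in when it is done.

Besides the shell and the picture viewer there is one more tool, called in YAML: its name, and indented under it one key for each argument. play_rows: Moves the arm, as the interface text tells. Its arguments: {"type":"object","properties":{"plan":{"type":"array"},"grip_force":{"type":"number"}},"required":["plan"]}

```bash
ls && mkdir -p pics && python3 - <<'E'
from rig import sense, optics, ctrl
import cv2,numpy as np
s=sense();print(s)
for n in("side","top"):
    c=optics.capture(n);cv2.imwrite(f"pics/{n}0.png",c["img"]);print(n,c["fx"],c["fy"],c["cx"],c["cy"],c["dist"]);print(np.round(c["world_to_cam"],4).tolist())
E
```

```text
pics
{'time_s': 0.0, 'joints': array([ 1.12561469e+00,  3.13465511e-01,  1.49842650e+00, -2.08854477e-05,
        1.33098783e+00, -2.23429542e-01]), 'dq': array([ 0.00108694, -0.00115716,  0.00086786,  0.00235087,  0.00014016,
       -0.00078982]), 'tau': array([ 2.28743966e-04, -4.12260783e+01, -2.59740758e+01, -1.26809587e-04,
        4.07494430e-03,  5.30253601e-07]), 'eef_pos': array([115.38955141, 511.90540316, 230.73111937]), 'ee_rot': array([-2.01590710e-04,  1.10646517e-01,  9.93859615e-01, -6.11290747e-04]), 'force': array([-0.57817914,  0.39137273, -0.31179853]), 'wrist_torque': array([ 0.03629221, -0.00831538,  0.03236563]), 'grip_width': 0.9976602175406213}
side 378.1720912673171 378.1720912673171 316.60132673190054 198.8118398223046 [-0.07370887  0.          0.          0.          0.        ]
[[0.8429, -0.5376, 0.0213, -497.7489], [0.2677, 0.4534, 0.8501, -204.6679], [-0.4667, -0.7109, 0.5262, -1053.9285], [0.0, 0.0, 0.0, 1.0]]
top 445.3493737780594 445.3493737780594 324.21757151631687 199.35390001564755 [-0.11043279  0.          0.          0.          0.        ]
[[0.0137, -0.9999, -0.0022, -115.2481], [0.9972, 0.0135, 0.0739, -498.7481], [-0.0738, -0.0032, 0.9973, -1587.8516], [0.0, 0.0, 0.0, 1.0]]
```

View pics/side0.png

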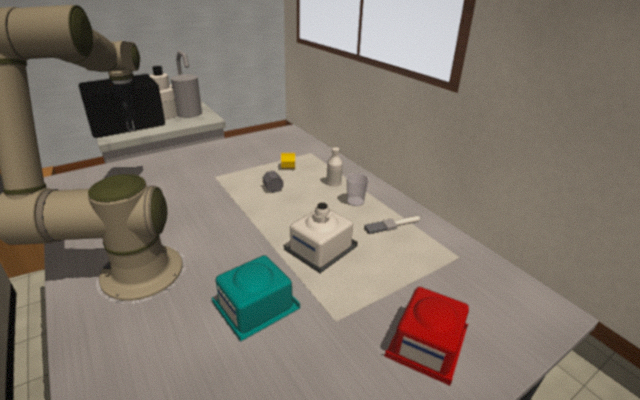

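View pics/top0.png

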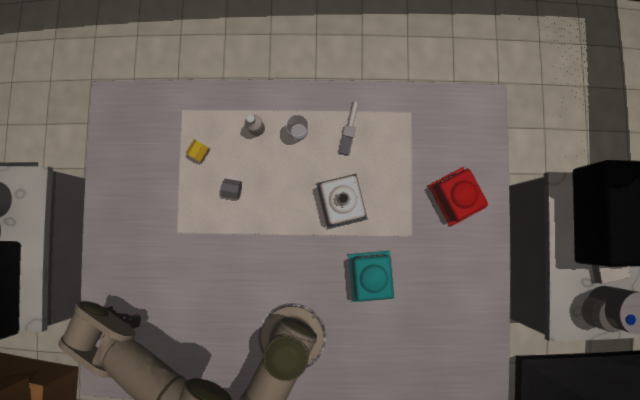

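```bash
cat > h.py <<'E'
import numpy as np,cv2
from rig import sense,optics,ctrl
def cap(n): return optics.capture(n)
def K(c): return np.array([[c["fx"],0,c["cx"]],[0,c["fy"],c["cy"]],[0,0,1.]]),np.array(c["dist"],float)
F=np.diag([1,-1,-1.])
def ray(c,uv):
    k,d=K(c);p=cv2.undistortPoints(np.array([[uv]],float),k,d)[0,0]
    W=np.array(c["world_to_cam"]);R=W[:3,:3];o=-R.T@W[:3,3]
    v=R.T@(F@np.array([p[0],p[1],1.]));return o,v/np.linalg.norm(v)
def atz(c,uv,z):
    o,v=ray(c,uv);return o+v*(z-o[2])/v[2]
def tri(a,ua,b,ub):
    A=np.zeros((3,3));y=np.zeros(3);P=[]
    for c,u in((a,ua),(b,ub)):
        o,v=ray(c,u);M=np.eye(3)-np.outer(v,v);A+=M;y+=M@o;P.append((o,v))
    x=np.linalg.solve(A,y);e=[np.linalg.norm((np.eye(3)-np.outer(v,v))@(x-o)) for o,v in P]
    return np.round(x,1),np.round(e,1)
def proj(c,pts):
    k,d=K(c);W=np.array(c["world_to_cam"]);X=(W[:3,:3]@np.array(pts,float).reshape(-1,3).T).T+W[:3,3]
    return cv2.projectPoints((X*[1,-1,-1]),np.zeros(3),np.zeros(3),k,d)[0].reshape(-1,2)
def crop(c,u,v,w,h,s): 
    return cv2.resize(c["img"][v:v+h,u:u+w],None,fx=s,fy=s,interpolation=cv2.INTER_CUBIC)
E
python3 - <<'E'
from h import *
s=cap("side");t=cap("top")
a=np.hstack([crop(s,250,165,50,37,8),crop(t,205,170,50,37,8)])
b=np.hstack([crop(s,297,195,50,37,8),crop(t,318,180,50,37,8)])
cv2.imwrite("pics/c1.png",np.vstack([a,b]))
print(tri(s,(272,182),t,(231,189)),tri(s,(322,206),t,(343,198)))
for p in ((321,206),):
  pass
print(atz(t,(343,198),152),atz(t,(231,189),40),atz(s,(272,182),30))
E
```

```text
(array([532.6, 228.8,  26.9]), array([0., 0.])) (array([ 495.8, -171. ,  151.5]), array([0.1, 0.1]))
[ 495.70626597 -170.91072792  152.        ] [531.34185269 225.9918806   40.        ] [530.16491105 223.88026836  30.        ]
```

View pics/c1.png

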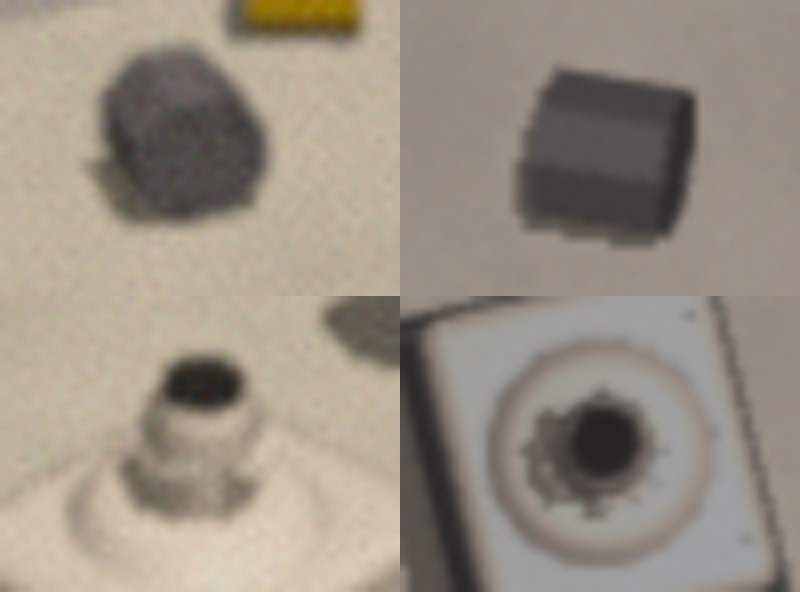

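```bash
cat >> h.py <<'E'
def prism(x,y,z,yaw,stand=False,r=32,h=60):
    # octagon prism about centre; lying: axis azimuth yaw; standing: flats normal yaw
    R=r/np.cos(np.pi/8);a=np.pi/8+np.arange(8)*np.pi/4
    P=np.array([[R*np.cos(t),R*np.sin(t),s] for s in(-h/2,h/2) for t in a])
    c,s=np.cos(yaw),np.sin(yaw)
    if stand: M=np.array([[c,-s,0],[s,c,0],[0,0,1]])
    else: M=np.array([[-s,0,c],[c,0,s],[0,1,0]]) 
    return P@M.T+[x,y,z]
def hullmask(c,P,box,S=8):
    u,v,w,h=box;m=np.zeros((h*S,w*S),np.uint8)
    p=(proj(c,P)-[u,v]+.5)*S-.5
    cv2.fillConvexPoly(m,cv2.convexHull(np.round(p*16).astype(np.int32)),1,shift=4)
    return cv2.resize(m.astype(np.float32),(w,h),interpolation=cv2.INTER_AREA)
E
python3 - <<'E'
from h import *
from scipy.optimize import minimize
s=cap("side");t=cap("top")
B=[(s,(255,165,35,33),85),(t,(212,172,36,32),105)]
def obs(c,b,thr):
    u,v,w,h=b;g=cv2.cvtColor(c["img"],cv2.COLOR_BGR2GRAY)[v:v+h,u:u+w].astype(float)
    print("bg",np.median(g[:2]),np.median(g[-2:]),"obj",np.median(g[h//2-3:h//2+3,w//2-3:w//2+3]))
    m=(g<thr).astype(np.float32);n,l,st,_=cv2.connectedComponentsWithStats(m.astype(np.uint8));
    return (l==1+np.argmax(st[1:,4])).astype(np.float32)
O=[obs(*b) for b in B]
print([o.sum() for o in O])
f=lambda q:sum(((hullmask(b[0],prism(*q),b[1])-o)**2).sum() for b,o in zip(B,O))
q0=np.array([532,228,32,-1.67])
r=minimize(f,q0,method="Nelder-Mead",options=dict(initial_simplex=q0+np.vstack([np.zeros(4),np.diag([5,5,5,.1])])))
print(r.x,r.fun)
for b,o in zip(B,O):
    f1=lambda q:((hullmask(b[0],prism(q[0],q[1],32,q[2]),b[1])-o)**2).sum()
    q1=np.array([532,228,-1.67]);r=minimize(f1,q1,method="Nelder-Mead",options=dict(initial_simplex=q1+np.vstack([np.zeros(3),np.diag([5,5,.1])])));print(r.x,r.fun)
P=[]
for c,(u,v,w,h) in((s,(312,198,20,14)),(t,(333,189,20,18))):
    g=cv2.cvtColor(c["img"],cv2.COLOR_BGR2GRAY)[v:v+h,u:u+w].astype(float)
    m=np.clip(70-g,0,40);yy,xx=np.mgrid[:h,:w];P.append((u+(m*xx).sum()/m.sum(),v+(m*yy).sum()/m.sum()))
print(P,tri(s,P[0],t,P[1]),atz(s,P[0],158.5),atz(t,P[1],158.5))
E
```

```text
bg 166.5 180.0 obj 74.0
bg 146.0 145.0 obj 84.0
[np.float32(231.0), np.float32(401.0)]
[532.46711335 229.20668642  27.08413192  -1.77685154] 143.646728515625
[529.83430449 223.02184407  -1.86237387] 110.0234375
[531.17493166 228.32108294  -1.72715345] 32.368896484375
[(np.float64(321.83673469387753), np.float64(205.69160997732428)), (np.float64(342.80470588235295), np.float64(197.86470588235295))] (array([ 496. , -170.2,  152.1]), array([0.1, 0.1])) [ 490.35600482 -178.36996804  158.5       ] [ 495.63948435 -170.00917327  158.5       ]
```

```bash
python3 - <<'E'
from h import *
from scipy.optimize import minimize
s=cap("side");t=cap("top")
B=[(s,(255,165,35,33)),(t,(212,172,36,32))]
for ts,tt in((100,105),(115,115),(125,110)):
    O=[]
    for (c,(u,v,w,h)),thr in zip(B,(ts,tt)):
        g=cv2.cvtColor(c["img"],cv2.COLOR_BGR2GRAY)[v:v+h,u:u+w].astype(float)
        m=(g<thr).astype(np.uint8);n,l,st,_=cv2.connectedComponentsWithStats(m);O.append((l==1+np.argmax(st[1:,4])).astype(np.float32))
    f=lambda q:sum(((hullmask(b[0],prism(*q),b[1])-o)**2).sum() for b,o in zip(B,O))
    q0=np.array([532,228,32,-1.67])
    r=minimize(f,q0,method="Nelder-Mead",options=dict(initial_simplex=q0+np.vstack([np.zeros(4),np.diag([5,5,5,.1])])))
    print(ts,[o.sum() for o in O],r.x,r.fun)
E
```

```text
100 [np.float32(312.0), np.float32(402.0)] [532.64474623 229.83957743  24.09804833  -1.76272959] 85.79833984375
115 [np.float32(347.0), np.float32(420.0)] [533.20987776 229.75160613  26.18242093  -1.75975367] 83.94580078125
125 [np.float32(364.0), np.float32(407.0)] [533.07744063 229.23596651  27.42336878  -1.77024705] 71.38623046875
```

```bash
cat >> h.py <<'E'
from scipy.spatial.transform import Rotation as Ro
def rot(q): return Ro.from_quat([q[1],q[2],q[3],q[0]])
def tool(d,y):
    d=np.array(d,float);d/=np.linalg.norm(d);y=np.array(y,float);y-=d*(y@d);y/=np.linalg.norm(y)
    return Ro.from_matrix(np.c_[np.cross(y,d),y,d])
def go(T,R,q=None):
    s=sense();dp=np.array(T)-s["eef_pos"];rv=(R*rot(s["ee_rot"]).inv()).as_rotvec()
    n=max(np.abs(dp).max()/41,np.linalg.norm(dp)/41,np.linalg.norm(rv)/.122)
    k=int(np.ceil(n-1e-6));print("TCP",np.round(T,1),"tot",np.round(dp,1),np.round(rv,3),"rows",k,"each",np.round(dp/max(k,1),1),np.round(rv/max(k,1),4))
def st():
    s=sense();print(round(s["time_s"],2),"p",np.round(s["eef_pos"],1),"d",np.round(rot(s["ee_rot"]).as_matrix()[:,2],3),"y",np.round(rot(s["ee_rot"]).as_matrix()[:,1],3),"F",np.round(s["force"],1),"g",round(s["grip_width"],3),"j",np.round(s["joints"],2))
E
python3 - <<'E'
from h import *
st()
a=np.array([np.cos(-1.74),np.sin(-1.74),0]);C=np.array([531.5,228.5,32])
d=-.7071*a-[0,0,.7071];y=[np.cos(-.17),np.sin(-.17),0]
R=tool(d,y);G=C-5*d
go(G+26*d-90*d,R);go(G+26*d,R)
E
```

```text
0.4 p [115.5 512.1 231.2] d [-0. -0. -1.] y [ 0.22   0.975 -0.   ] F [0.2 0.1 0.6] g 1.0 j [ 1.13  0.31  1.5  -0.    1.33 -0.22]
TCP [523.3 180.4  80.8] tot [ 407.8 -331.7 -150.4] [ 0.717  0.48  -1.434] rows 14 each [ 29.1 -23.7 -10.7] [ 0.0512  0.0343 -0.1024]
TCP [534.  243.1  17.2] tot [ 418.5 -269.  -214. ] [ 0.717  0.48  -1.434] rows 14 each [ 29.9 -19.2 -15.3] [ 0.0512  0.0343 -0.1024]
```

play_rows:
  plan:
    - [29.1,-23.7,-8,0.0512,0.0343,-0.1024,1]
    - [29.1,-23.7,-8,0.0512,0.0343,-0.1024,1]
    - [29.1,-23.7,-8,0.0512,0.0343,-0.1024,1]
    - [29.1,-23.7,-8,0.0512,0.0343,-0.1024,1]
    - [29.1,-23.7,-8,0.0512,0.0343,-0.1024,1]

```text
time_s: 0.82
eef_pos: [259.0, 394.9, 191.9]
ee_rot: [-0.099, 0.358, 0.92, 0.125]
force: [1.4, 1.6, 0.5]
grip_width: 0.999
```

play_rows:
  plan:
    - [29.1,-23.7,-8,0.0512,0.0343,-0.1024,1]
    - [29.1,-23.7,-8,0.0512,0.0343,-0.1024,1]
    - [29.1,-23.7,-8,0.0512,0.0343,-0.1024,1]
    - [29.1,-23.7,-8,0.0512,0.0343,-0.1024,1]
    - [29.1,-23.7,-8,0.0512,0.0343,-0.1024,1]

```text
time_s: 1.23
eef_pos: [411.9, 268.8, 152.6]
ee_rot: [-0.185, 0.581, 0.756, 0.238]
force: [1.2, 0.7, -0.2]
grip_width: 1.003
```

```bash
cat > g1.py <<'E'
from h import *
st()
a=np.array([np.cos(-1.74),np.sin(-1.74),0]);C=np.array([531.5,228.5,32])
d=-.7071*a-[0,0,.7071];y=[np.cos(-.17),np.sin(-.17),0]
R=tool(d,y);G=C-5*d
go(G+26*d-90*d,R);go(G+26*d,R)
E
python3 g1.py
```

```text
1.23 p [411.9 268.8 152.6] d [-0.003  0.574 -0.819] y [0.967 0.212 0.144] F [ 1.2  0.7 -0.2] g 1.003 j [ 0.01  0.26  1.93  0.71  1.07 -0.64]
TCP [523.3 180.4  80.8] tot [111.3 -88.4 -71.9] [ 0.187  0.15  -0.37 ] rows 4 each [ 27.8 -22.1 -18. ] [ 0.0467  0.0375 -0.0924]
TCP [534.  243.1  17.2] tot [ 122.1  -25.6 -135.5] [ 0.187  0.15  -0.37 ] rows 5 each [ 24.4  -5.1 -27.1] [ 0.0373  0.03   -0.0739]
```

play_rows:
  plan:
    - [27.8,-24,-14,0.0467,0.0375,-0.0924,1]
    - [27.8,-24,-14,0.0467,0.0375,-0.0924,1]
    - [27.8,-22,-18,0.0467,0.0375,-0.0924,1]
    - [27.8,-19,-22,0.0467,0.0375,-0.0924,1]
    - [2,0,-4,0.005,0.004,-0.009,1]

```text
time_s: 1.65
eef_pos: [534.5, 168.2, 77.9]
ee_rot: [-0.247, 0.719, 0.576, 0.3]
force: [-0.4, -0.1, -0.0]
grip_width: 1.002
```

```bash
python3 g1.py && python3 - <<'E'
from h import *
s=cap("side");t=cap("top")
cv2.imwrite("pics/c2.png",np.hstack([crop(s,222,140,100,100,4),crop(t,180,150,100,100,4)]))
E
```

```text
1.65 p [534.5 168.2  77.9] d [ 0.146  0.701 -0.698] y [ 0.977 -0.213 -0.01 ] F [-0.4 -0.1 -0. ] g 1.002 j [-0.26  0.57  1.81  0.95  1.07 -0.65]
TCP [523.3 180.4  80.8] tot [-11.2  12.2   2.9] [-0.014 -0.007  0.045] rows 1 each [-11.2  12.2   2.9] [-0.0142 -0.0075  0.0454]
TCP [534.  243.1  17.2] tot [ -0.5  75.  -60.7] [-0.014 -0.007  0.045] rows 3 each [ -0.2  25.  -20.2] [-0.0047 -0.0025  0.0151]
```

View pics/c2.png

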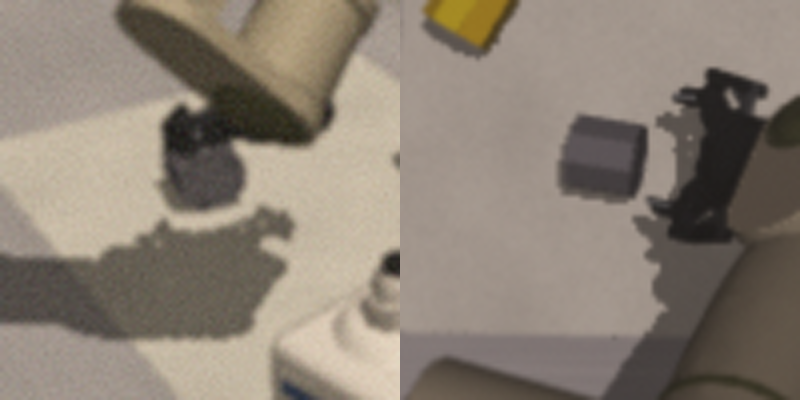

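play_rows:
  plan:
    - [-9,10,1,-0.0142,-0.0075,0.0454,1]
    - [1,10,-6,0,0,0,1]
    - [3,18,-18,0,0,0,1]
    - [2,14,-14,0,0,0,1]
    - [0,0,0,0,0,0,1]

```text
time_s: 2.17
eef_pos: [525.6, 232.1, 46.9]
ee_rot: [-0.244, 0.697, 0.608, 0.292]
force: [-1.1, 0.3, 0.6]
grip_width: 1.001
```

```bash
python3 g1.py
```

```text
2.17 p [525.6 232.1  46.9] d [ 0.11   0.695 -0.71 ] y [ 0.99  -0.142  0.014] F [-1.1  0.3  0.6] g 1.001 j [-0.13  0.63  1.81  1.01  0.98 -0.7 ]
TCP [523.3 180.4  80.8] tot [ -2.3 -51.7  33.9] [ 0.007  0.014 -0.027] rows 2 each [ -1.1 -25.9  16.9] [ 0.0033  0.0069 -0.0134]
TCP [534.  243.1  17.2] tot [  8.4  11.  -29.8] [ 0.007  0.014 -0.027] rows 1 each [  8.4  11.  -29.8] [ 0.0066  0.0138 -0.0268]
```

play_rows:
  plan:
    - [4,5.5,-15,0.0033,0.007,-0.0134,1]
    - [4,5,-14,0.0033,0.007,-0.0134,1]
    - [0,0,0,0,0,0,1]

```text
time_s: 2.42
eef_pos: [531.7, 247.9, 20.6]
ee_rot: [-0.246, 0.703, 0.6, 0.293]
force: [-0.3, 0.9, -1.5]
grip_width: 0.999
```

```bash
python3 g1.py
```

```text
2.42 p [531.7 247.9  20.6] d [ 0.116  0.697 -0.707] y [ 0.987 -0.159  0.005] F [-0.3  0.9 -1.5] g 0.999 j [-0.09  0.69  1.79  1.06  0.94 -0.72]
TCP [523.3 180.4  80.8] tot [ -8.4 -67.5  60.1] [ 0.001  0.005 -0.01 ] rows 3 each [ -2.8 -22.5  20. ] [ 0.0004  0.0018 -0.0033]
TCP [534.  243.1  17.2] tot [ 2.3 -4.7 -3.5] [ 0.001  0.005 -0.01 ] rows 1 each [ 2.3 -4.7 -3.5] [ 0.0011  0.0053 -0.01  ]
```

Close the jaws gently, then look.

play_rows:
  plan:
    - [2,-4.5,-3,0,0.004,-0.01,1]
    - [0,0,0,0,0,0,0.3]
    - [0,0,0,0,0,0,-1]
    - [0,0,0,0,0,0,-1]
    - [0,0,0,0,0,0,-1]
  grip_force: 30

```text
time_s: 2.83
eef_pos: [533.7, 243.7, 22.1]
ee_rot: [-0.244, 0.704, 0.598, 0.294]
force: [-0.7, 0.3, -0.7]
grip_width: 0.742
```

```bash
python3 g1.py
```

```text
2.83 p [533.7 243.7  22.1] d [ 0.122  0.696 -0.708] y [ 0.986 -0.165  0.008] F [-0.7  0.3 -0.7] g 0.742 j [-0.1   0.69  1.79  1.06  0.94 -0.72]
TCP [523.3 180.4  80.8] tot [-10.4 -63.3  58.7] [ 0.002  0.008 -0.004] rows 3 each [ -3.5 -21.1  19.6] [ 0.0008  0.0026 -0.0014]
TCP [534.  243.1  17.2] tot [ 0.3 -0.6 -5. ] [ 0.002  0.008 -0.004] rows 1 each [ 0.3 -0.6 -5. ] [ 0.0023  0.0077 -0.0042]
```

play_rows:
  plan:
    - [0,0,0,0,0,0,1]
    - [0,0,0,0,0,0,1]
    - [0,0,-5,0,0,0,1]
    - [0,0,-2,0,0,0,1]
    - [0,0,0,0,0,0,1]

```text
time_s: 3.25
eef_pos: [534.1, 243.2, 15.5]
ee_rot: [-0.244, 0.704, 0.598, 0.295]
force: [0.8, 0.6, 0.3]
grip_width: 1.001
```

play_rows:
  plan:
    - [0,0,0,0,0,0,0.3]
    - [0,0,0,0,0,0,-1]
    - [0,0,0,0,0,0,-1]
    - [0,0,0,0,0,0,-1]
    - [0,0,0,0,0,0,-1]
  grip_force: 50

```text
time_s: 3.67
eef_pos: [534.2, 243.1, 15.5]
ee_rot: [-0.244, 0.704, 0.598, 0.295]
force: [0.9, -0.0, 0.1]
grip_width: 0.746
```

```bash
python3 g1.py
```

```text
3.67 p [534.2 243.1  15.5] d [ 0.123  0.696 -0.707] y [ 0.986 -0.165  0.009] F [ 0.9 -0.   0.1] g 0.746 j [-0.1   0.7   1.79  1.07  0.93 -0.73]
TCP [523.3 180.4  80.8] tot [-10.9 -62.7  65.3] [ 0.002  0.009 -0.004] rows 3 each [ -3.6 -20.9  21.8] [ 0.0006  0.003  -0.0013]
TCP [534.  243.1  17.2] tot [-0.2 -0.   1.6] [ 0.002  0.009 -0.004] rows 1 each [-0.2 -0.   1.6] [ 0.0018  0.009  -0.0038]
```

play_rows:
  plan:
    - [0,0,20,0,0,0,-1]
    - [0,0,30,0,0,0,-1]
    - [0,0,30,0,0,0,-1]
    - [0,0,20,0,0,0,-1]
    - [0,0,0,0,0,0,-1]

```text
time_s: 4.08
eef_pos: [532.1, 243.1, 116.9]
ee_rot: [-0.245, 0.705, 0.598, 0.292]
force: [0.3, 0.9, -0.8]
grip_width: 0.747
```

play_rows:
  plan:
    - [0,0,0,-0.119,0.02,0,-1]
    - [0,0,0,-0.119,0.02,0,-1]
    - [0,0,0,-0.119,0.02,0,-1]
    - [0,0,0,-0.119,0.02,0,-1]
    - [0,0,0,-0.119,0.02,0,-1]

```text
time_s: 4.5
eef_pos: [532.4, 238.5, 113.2]
ee_rot: [-0.049, 0.763, 0.641, 0.063]
force: [-0.1, 0.8, -1.5]
grip_width: 0.742
```

```bash
cat > g2.py <<'E'
from h import *
st()
R0=rot([-0.244,0.704,0.598,0.295]);a0=Ro.from_rotvec([0,0,0]).apply([np.cos(-1.737),np.sin(-1.737),0])
ca=R0.inv().apply(a0);cc=R0.inv().apply(np.array([531.5,228.5,32])-[534.2,243.1,15.5])
s=sense();R=rot(s["ee_rot"]);a=R.apply(ca);C=s["eef_pos"]+R.apply(cc)
fix=np.cross(a,[0,0,1]);fix=fix/np.linalg.norm(fix)*np.arccos(np.clip(a[2],-1,1)) if np.linalg.norm(fix)>1e-6 else fix
print("cap axis",np.round(a,3),"mid",np.round(C,1),"rotvec to upright",np.round(fix,3))
E
python3 g2.py
```

```text
4.5 p [532.4 238.5 113.2] d [ 0.034  0.156 -0.987] y [ 0.985 -0.173  0.006] F [-0.1  0.8 -1.5] g 0.742 j [0.15 0.51 1.54 0.17 1.04 0.24]
cap axis [-0.144 -0.798  0.586] mid [531.8 236.3 135.2] rotvec to upright [-0.93   0.168  0.   ]
```

play_rows:
  plan:
    - [0,0,0,-0.117,0.021,0,-1]
    - [0,0,0,-0.117,0.021,0,-1]
    - [0,0,0,-0.117,0.021,0,-1]
    - [0,0,0,-0.117,0.021,0,-1]
    - [0,0,0,-0.117,0.021,0,-1]

```text
time_s: 4.92
eef_pos: [532.4, 239.2, 111.2]
ee_rot: [0.151, 0.744, 0.628, -0.174]
force: [0.7, -0.4, -0.9]
grip_width: 0.745
```

```bash
python3 g2.py
```

```text
4.92 p [532.4 239.2 111.2] d [-0.068 -0.443 -0.894] y [ 0.986 -0.166  0.007] F [ 0.7 -0.4 -0.9] g 0.745 j [ 0.39  0.73  1.24 -0.4   1.44  0.67]
cap axis [-0.059 -0.309  0.949] mid [534.  250.1 130.5] rotvec to upright [-0.315  0.06   0.   ]
```

play_rows:
  plan:
    - [0,0,0,-0.105,0.02,0,-1]
    - [0,0,0,-0.105,0.02,0,-1]
    - [0,0,0,-0.105,0.02,0,-1]
    - [0,0,0,0,0,0,-1]

```text
time_s: 5.25
eef_pos: [529.7, 242.3, 103.5]
ee_rot: [0.251, 0.698, 0.598, -0.303]
force: [-0.6, -0.2, -1.4]
grip_width: 0.74
```

```bash
python3 g2.py && python3 - <<'E'
from h import *
s=cap("side");t=cap("top")
cv2.imwrite("pics/c3.png",np.hstack([crop(s,222,130,100,100,4),crop(t,180,140,100,100,4)]))
E
```

```text
5.25 p [529.7 242.3 103.5] d [-0.122 -0.713 -0.69 ] y [ 0.987 -0.158 -0.012] F [-0.6 -0.2 -1.4] g 0.74 j [ 0.48  0.9   1.08 -0.62  1.7   0.73]
cap axis [0.016 0.022 1.   ] mid [532.5 258.9 117.9] rotvec to upright [ 0.022 -0.016  0.   ]
```

View pics/c3.png

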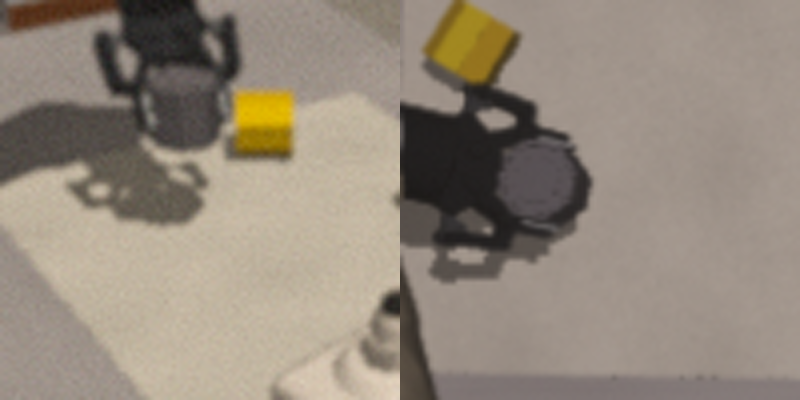

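play_rows:
  plan:
    - [-10,-20,-20,0.022,-0.016,0,-1]
    - [-10,-20,-25,0,0,0,-1]
    - [0,0,-22,0,0,0,-1]
    - [0,0,-8,0,0,0,-1]
    - [0,0,0,0,0,0,-1]

```text
time_s: 5.77
eef_pos: [511.5, 198.4, 31.7]
ee_rot: [0.241, 0.711, 0.6, -0.277]
force: [-0.3, 0.1, -0.5]
grip_width: 0.743
```

```bash
python3 g2.py
```

```text
5.77 p [511.5 198.4  31.7] d [-0.105 -0.676 -0.73 ] y [ 0.986 -0.164  0.011] F [-0.3  0.1 -0.5] g 0.743 j [ 0.42  0.89  1.3  -0.61  1.46  0.83]
cap axis [-0.016 -0.03   0.999] mid [513.9 214.2  47.1] rotvec to upright [-0.03   0.016  0.   ]
```

play_rows:
  plan:
    - [0,0,-6,-0.025,0.013,0,-1]
    - [0,0,-5,-0.005,0.003,0,-1]
    - [0,0,-2,0,0,0,-1]
    - [0,0,0,0,0,0,-1]

```text
time_s: 6.1
eef_pos: [513.9, 199.0, 21.2]
ee_rot: [0.248, 0.706, 0.597, -0.29]
force: [-0.3, 0.3, 0.0]
grip_width: 0.745
```

```bash
python3 g2.py
```

```text
6.1 p [513.9 199.   21.2] d [-0.114 -0.695 -0.71 ] y [ 0.986 -0.165  0.004] F [-0.3  0.3  0. ] g 0.745 j [ 0.43  0.92  1.27 -0.63  1.48  0.83]
cap axis [-0.004 -0.003  1.   ] mid [516.4 215.3  36.1] rotvec to upright [-0.003  0.004  0.   ]
```

play_rows:
  plan:
    - [0,0,-3,0,0,0,-1]
    - [0,0,-2,0,0,0,-1]
    - [0,0,0,0,0,0,-1]

```text
time_s: 6.35
eef_pos: [514.6, 199.9, 16.6]
ee_rot: [0.248, 0.706, 0.597, -0.288]
force: [0.4, -0.7, -1.5]
grip_width: 0.739
```

```bash
python3 g2.py
```

```text
6.35 p [514.6 199.9  16.6] d [-0.112 -0.694 -0.711] y [ 0.986 -0.165  0.006] F [ 0.4 -0.7 -1.5] g 0.739 j [ 0.43  0.93  1.27 -0.63  1.47  0.84]
cap axis [-0.006 -0.004  1.   ] mid [517.1 216.1  31.5] rotvec to upright [-0.004  0.006  0.   ]
```

play_rows:
  plan:
    - [0,0,-1.5,0,0,0,-1]
    - [0,0,-1,0,0,0,-1]
    - [0,0,0,0,0,0,-1]

```text
time_s: 6.6
eef_pos: [514.7, 200.1, 14.2]
ee_rot: [0.248, 0.706, 0.597, -0.288]
force: [-0.2, 1.0, -1.0]
grip_width: 0.745
```

```bash
python3 g2.py
```

```text
6.6 p [514.7 200.1  14.2] d [-0.111 -0.694 -0.711] y [ 0.986 -0.164  0.006] F [-0.2  1.  -1. ] g 0.745 j [ 0.43  0.94  1.27 -0.63  1.47  0.84]
cap axis [-0.007 -0.004  1.   ] mid [517.2 216.4  29.1] rotvec to upright [-0.004  0.007  0.   ]
```

play_rows:
  plan:
    - [0,0,-1.5,0,0,0,-1]
    - [0,0,0,0,0,0,-1]

```text
time_s: 6.77
eef_pos: [514.7, 200.1, 12.6]
ee_rot: [0.248, 0.706, 0.597, -0.288]
force: [-1.3, 0.9, -1.3]
grip_width: 0.743
```

play_rows:
  plan:
    - [0,0,-1.2,0,0,0,-1]
    - [0,0,0,0,0,0,-1]

```text
time_s: 6.93
eef_pos: [514.9, 200.3, 11.9]
ee_rot: [0.248, 0.707, 0.597, -0.288]
force: [-0.2, -0.1, -1.4]
grip_width: 0.746
```

```bash
python3 g2.py
```

```text
6.93 p [514.9 200.3  11.9] d [-0.11  -0.694 -0.711] y [ 0.986 -0.164  0.007] F [-0.2 -0.1 -1.4] g 0.746 j [ 0.43  0.94  1.27 -0.63  1.46  0.84]
cap axis [-0.008 -0.004  1.   ] mid [517.4 216.5  26.8] rotvec to upright [-0.004  0.008  0.   ]
```

play_rows:
  plan:
    - [0,0,-1.2,0,0,0,-1]
    - [0,0,0,0,0,0,-1]

```text
time_s: 7.1
eef_pos: [515.0, 200.5, 12.0]
ee_rot: [0.249, 0.707, 0.597, -0.288]
force: [-0.1, 0.2, -1.7]
grip_width: 0.743
```

play_rows:
  plan:
    - [0,0,-1.2,0,0,0,-1]
    - [0,0,0,0,0,0,-1]

```text
time_s: 7.27
eef_pos: [515.2, 200.6, 11.9]
ee_rot: [0.249, 0.707, 0.596, -0.288]
force: [-0.2, 0.5, -1.4]
grip_width: 0.743
```

```bash
python3 g2.py;python3 - <<'E'
from h import *
s=cap("side");t=cap("top")
cv2.imwrite("pics/c4.png",np.hstack([crop(s,230,145,70,65,5),crop(t,195,160,70,65,5)]))
E
```

```text
7.27 p [515.2 200.6  11.9] d [-0.109 -0.696 -0.71 ] y [ 0.986 -0.165  0.009] F [-0.2  0.5 -1.4] g 0.743 j [ 0.43  0.94  1.26 -0.63  1.46  0.84]
cap axis [-0.01  -0.002  1.   ] mid [517.6 216.9  26.8] rotvec to upright [-0.002  0.01   0.   ]
```

View pics/c4.png

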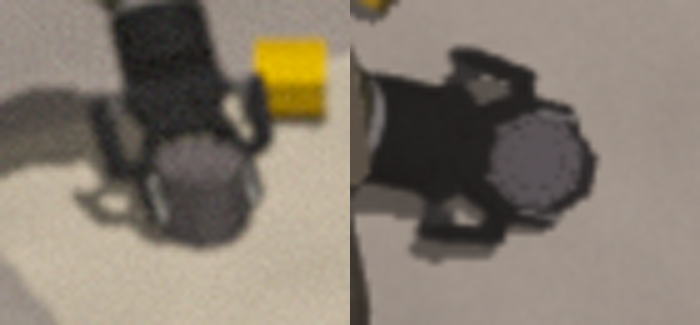

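play_rows:
  plan:
    - [0,0,-2.5,0,0,0,-1]

```text
time_s: 7.45
eef_pos: [515.3, 200.8, 11.5]
ee_rot: [0.25, 0.707, 0.596, -0.288]
force: [-7.6, 7.8, 32.4]
grip_width: 0.745
```

play_rows:
  plan:
    - [0,0,0,0,0,0,-1]

```text
time_s: 7.53
eef_pos: [515.3, 200.9, 12.1]
ee_rot: [0.25, 0.707, 0.596, -0.288]
force: [0.1, -0.4, -1.4]
grip_width: 0.746
```

```bash
python3 g2.py;python3 -c "
from h import *
print(sense()['tau'],sense()['wrist_torque'])"
```

```text
7.53 p [515.3 200.9  12.1] d [-0.109 -0.698 -0.708] y [ 0.986 -0.165  0.011] F [ 0.1 -0.4 -1.4] g 0.746 j [ 0.43  0.94  1.26 -0.63  1.47  0.85]
cap axis [-0.01   0.001  1.   ] mid [517.8 217.2  27. ] rotvec to upright [ 0.001  0.01  -0.   ]
[ 2.03043125e-01 -6.07331371e+01 -1.99355453e+01 -1.54939849e+00
  1.90845273e+00 -1.31310974e-02] [ 0.42313905 -0.03079323  0.03403444]
```

play_rows:
  plan:
    - [0,0,0,0,0,0,0.6]
    - [0,0,0,0,0,0,1]
    - [0,0,0,0,0,0,1]
    - [0,0,0,0,0,0,1]

```text
time_s: 7.87
eef_pos: [515.3, 200.7, 11.2]
ee_rot: [0.25, 0.707, 0.596, -0.288]
force: [0.2, -0.3, 0.6]
grip_width: 0.998
```

```bash
python3 g2.py
```

```text
7.87 p [515.3 200.7  11.2] d [-0.109 -0.697 -0.709] y [ 0.986 -0.165  0.01 ] F [ 0.2 -0.3  0.6] g 0.998 j [ 0.43  0.94  1.26 -0.63  1.47  0.85]
cap axis [-0.01 -0.    1.  ] mid [517.8 217.   26.1] rotvec to upright [-0.    0.01  0.  ]
```

play_rows:
  plan:
    - [2,13,13,0,0,0,1]
    - [3,20,20,0,0,0,1]
    - [3,20,22,0,0,0,1]
    - [3,20,30,0,0,0,1]
    - [0,15,35,0,0,0,1]

```text
time_s: 8.28
eef_pos: [522.8, 286.8, 126.9]
ee_rot: [0.247, 0.705, 0.595, -0.297]
force: [0.7, 0.0, -0.1]
grip_width: 0.999
```

```bash
python3 g2.py;cat > fit.py <<'E'
from h import *
from scipy.optimize import minimize
import sys
def fitcap(c,box,thr,z,x0,y0,yaw0):
    u,v,w,h=box;g=cv2.cvtColor(c["img"],cv2.COLOR_BGR2GRAY)[v:v+h,u:u+w].astype(float)
    m=(g<thr).astype(np.uint8);n,l,stt,_=cv2.connectedComponentsWithStats(m);o=(l==1+np.argmax(stt[1:,4])).astype(np.float32)
    f=lambda q:((hullmask(c,prism(q[0],q[1],z,yaw0,True),box)-o)**2).sum()
    q1=np.array([x0,y0]);r=minimize(f,q1,method="Nelder-Mead",options=dict(initial_simplex=q1+np.vstack([np.zeros(2),np.diag([5,5])])))
    return r.x,r.fun,o.sum()
E
python3 - <<'E'
from fit import *
s=cap("side");t=cap("top")
cv2.imwrite("pics/c5.png",np.hstack([crop(s,245,150,50,50,8),crop(t,215,170,50,50,8)]))
for n,c,thr in(("s",s,115),("t",t,108)):
    p=proj(c,[[517,216,30]])[0].astype(int);print(n,p)
    print(fitcap(c,(p[0]-16,p[1]-15,33,31),thr,30,517,216,-.165))
E
```

```text
8.28 p [522.8 286.8 126.9] d [-0.125 -0.701 -0.702] y [ 0.985 -0.17  -0.006] F [ 0.7  0.  -0.1] g 0.999 j [ 0.54  0.92  0.97 -0.59  1.8   0.73]
cap axis [0.008 0.007 1.   ] mid [525.6 303.2 141.6] rotvec to upright [ 0.007 -0.008  0.   ]
s [269 183]
(array([518.11733377, 221.62234789]), np.float64(47.5810546875), np.float32(356.0))
t [234 193]
(array([518.16781872, 221.0427904 ]), np.float64(37.647705078125), np.float32(370.0))
```

View pics/c5.png

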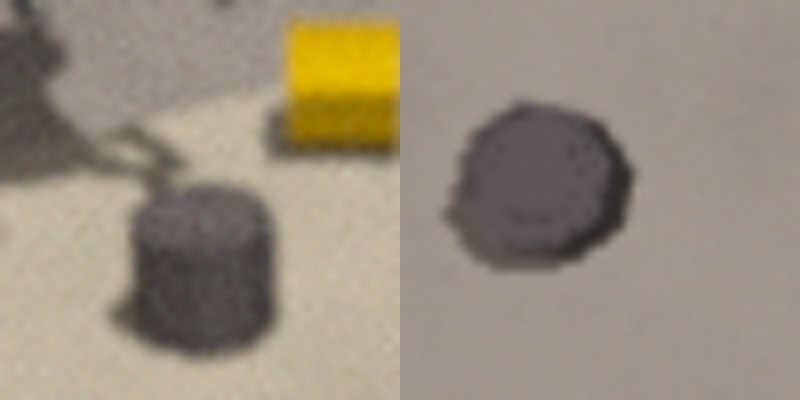

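```bash
cat > g3.py <<'E'
from h import *
import sys
st();x,y,z,psi=map(float,sys.argv[1:5])
go([x,y,z],tool([0,0,-1],[np.cos(psi),np.sin(psi),0]))
E
python3 g3.py 518 221 115 -.165
```

```text
8.38 p [524.5 288.6 131.9] d [-0.116 -0.698 -0.707] y [ 0.986 -0.168  0.004] F [-0.3  0.5 -0.8] g 1.005 j [ 0.54  0.91  0.96 -0.59  1.8   0.73]
TCP [518. 221. 115.] tot [ -6.5 -67.6 -16.9] [ 0.776 -0.127  0.005] rows 7 each [-0.9 -9.7 -2.4] [ 0.1108 -0.0182  0.0007]
```

play_rows:
  plan:
    - [-0.9,-9.7,2,0.111,-0.018,0,1]
    - [-0.9,-9.7,2,0.111,-0.018,0,1]
    - [-0.9,-9.7,-2,0.111,-0.018,0,1]
    - [-0.9,-9.7,-2,0.111,-0.018,0,1]
    - [-0.9,-9.7,-2,0.111,-0.018,0,1]

```text
time_s: 8.8
eef_pos: [518.1, 243.2, 122.7]
ee_rot: [0.066, 0.758, 0.644, -0.078]
force: [0.7, 0.9, -0.7]
grip_width: 0.997
```

play_rows:
  plan:
    - [-0.9,-9.7,-2,0.111,-0.018,0,1]
    - [-0.9,-9.7,-2,0.111,-0.018,0,1]
    - [0,0,0,0,0,0,1]

```text
time_s: 9.05
eef_pos: [515.7, 219.2, 118.4]
ee_rot: [-0.01, 0.764, 0.644, 0.014]
force: [-0.8, -0.8, 0.2]
grip_width: 1.0
```

```bash
python3 g3.py 518 221 80 -.165
```

```text
9.05 p [515.7 219.2 118.4] d [ 0.009  0.033 -0.999] y [ 0.986 -0.169  0.003] F [-0.8 -0.8  0.2] g 1.0 j [0.18 0.49 1.55 0.04 1.09 0.33]
TCP [518. 221.  80.] tot [  2.3   1.8 -38.4] [-0.033  0.009  0.005] rows 1 each [  2.3   1.8 -38.4] [-0.0332  0.0088  0.0049]
```

play_rows:
  plan:
    - [2,1.5,-10,-0.033,0.009,0.005,1]
    - [0,0,-25,0,0,0,1]
    - [0,0,0,0,0,0,1]

```text
time_s: 9.3
eef_pos: [517.7, 217.6, 82.5]
ee_rot: [0.001, 0.765, 0.644, -0.001]
force: [-1.2, -0.4, -1.3]
grip_width: 0.999
```

```bash
python3 g3.py 518 221 19 -.165
```

```text
9.3 p [517.7 217.6  82.5] d [-0.    -0.002 -1.   ] y [ 0.985 -0.17   0.   ] F [-1.2 -0.4 -1.3] g 0.999 j [ 0.19  0.55  1.56 -0.    1.03  0.36]
TCP [518. 221.  19.] tot [  0.3   3.4 -63.5] [ 0.002 -0.     0.006] rows 2 each [  0.1   1.7 -31.8] [ 0.0012 -0.      0.0031]
```

play_rows:
  plan:
    - [0,1.7,-20,0,0,0.006,1]
    - [0,1.7,-22,0,0,0,1]
    - [0,0,-20,0,0,0,1]
    - [0,0,0,0,0,0,1]

```text
time_s: 9.63
eef_pos: [518.1, 221.8, 19.9]
ee_rot: [0.002, 0.763, 0.646, -0.001]
force: [-1.3, -1.0, 0.4]
grip_width: 0.998
```

```bash
python3 g3.py 518 221 19 -.165
```

```text
9.63 p [518.1 221.8  19.9] d [ 0.001 -0.004 -1.   ] y [ 0.986 -0.164  0.001] F [-1.3 -1.   0.4] g 0.998 j [ 0.2   0.64  1.59 -0.01  0.9   0.37]
TCP [518. 221.  19.] tot [-0.1 -0.8 -0.9] [ 0.004  0.001 -0.   ] rows 1 each [-0.1 -0.8 -0.9] [ 0.0044  0.0006 -0.0001]
```

play_rows:
  plan:
    - [0,0,0,0,0,0,0.4]
    - [0,0,0,0,0,0,-1]
    - [0,0,0,0,0,0,-1]
    - [0,0,0,0,0,0,-1]
    - [0,0,0,0,0,0,-1]
  grip_force: 75

```text
time_s: 10.05
eef_pos: [520.0, 222.8, 24.8]
ee_rot: [0.003, 0.763, 0.647, 0.001]
force: [0.6, 0.1, -1.2]
grip_width: 0.743
```

play_rows:
  plan:
    - [0,0,20,0,0,0,-1]
    - [0,0,38,0,0,0,-1]
    - [0,0,40,0,0,0,-1]
    - [-3,-20,40,0,0,0,-1]
    - [-3,-25,32,0,0,0,-1]

```text
time_s: 10.47
eef_pos: [509.3, 180.3, 192.8]
ee_rot: [0.0, 0.761, 0.648, -0.005]
force: [1.7, 0.4, -1.0]
grip_width: 0.733
```

```bash
python3 g3.py 495 -130 195 -.165
```

```text
10.47 p [509.3 180.3 192.8] d [-0.007 -0.006 -1.   ] y [ 0.987 -0.16  -0.006] F [ 1.7  0.4 -1. ] g 0.733 j [ 0.13  0.38  1.5  -0.01  1.26  0.29]
TCP [ 495. -130.  195.] tot [ -14.3 -310.3    2.2] [ 0.006 -0.007 -0.005] rows 8 each [ -1.8 -38.8   0.3] [ 0.0008 -0.0009 -0.0006]
```

play_rows:
  plan:
    - [-1.8,-30,1,0,0,0,-1]
    - [-1.8,-38,1,0,0,0,-1]
    - [-1.8,-38,1,0,0,0,-1]
    - [-1.8,-38,1,0,0,0,-1]
    - [-1.8,-38,1,0,0,0,-1]

```text
time_s: 10.88
eef_pos: [501.2, -5.7, 210.3]
ee_rot: [0.007, 0.759, 0.651, 0.003]
force: [0.4, -0.9, -0.8]
grip_width: 0.737
```

play_rows:
  plan:
    - [-1.8,-38,1,0,0,0,-1]
    - [-1.8,-38,1,0,0,0,-1]
    - [-1.8,-30,1,0,0,0,-1]
    - [0,0,0,0,0,0,-1]

```text
time_s: 11.22
eef_pos: [493.7, -122.5, 216.2]
ee_rot: [0.009, 0.761, 0.649, 0.004]
force: [-0.8, 0.6, -1.7]
grip_width: 0.738
```

```bash
python3 g3.py 495.6 -170 200 -.165
```

```text
11.22 p [ 493.7 -122.5  216.2] d [ 0.018 -0.01  -1.   ] y [ 0.987 -0.158  0.019] F [-0.8  0.6 -1.7] g 0.738 j [-0.47  0.28  1.58 -0.    1.26 -0.31]
TCP [ 495.6 -170.   200. ] tot [  1.9 -47.5 -16.2] [ 0.01   0.018 -0.006] rows 2 each [  1.  -23.7  -8.1] [ 0.0048  0.0088 -0.003 ]
```

play_rows:
  plan:
    - [1,-24,-4,0.005,0.009,-0.003,-1]
    - [1,-23,-4,0.005,0.009,-0.003,-1]
    - [0,0,0,0,0,0,-1]

```text
time_s: 11.47
eef_pos: [495.1, -172.3, 209.7]
ee_rot: [0.0, 0.764, 0.645, 0.0]
force: [-1.0, 0.9, -2.5]
grip_width: 0.74
```

```bash
python3 g3.py 495.6 -170 200 -.165;python3 - <<'E'
from h import *
s=cap("side");t=cap("top")
cv2.imwrite("pics/s6.png",s["img"]);cv2.imwrite("pics/t6.png",t["img"])
p=sense()["eef_pos"];m=p+[0,0,5]
a=crop(s,285,165,70,65,6);b=crop(t,308,165,70,65,6)
P=prism(*m,-.158,True)
for im,c,o in((a,s,(285,165)),(b,t,(308,165))):
    for q in ((proj(c,P)-o+.5)*6-.5): cv2.circle(im,tuple(int(v) for v in q),2,(0,255,0),-1)
cv2.imwrite("pics/c6.png",np.hstack([a,b]))
E
```

```text
11.47 p [ 495.1 -172.3  209.7] d [ 0.001 -0.    -1.   ] y [ 0.986 -0.167  0.001] F [-1.   0.9 -2.5] g 0.74 j [-0.56  0.33  1.53  0.    1.28 -0.39]
TCP [ 495.6 -170.   200. ] tot [ 0.5  2.3 -9.7] [0.    0.001 0.003] rows 1 each [ 0.5  2.3 -9.7] [0.0003 0.0011 0.0026]
```

View pics/c6.png

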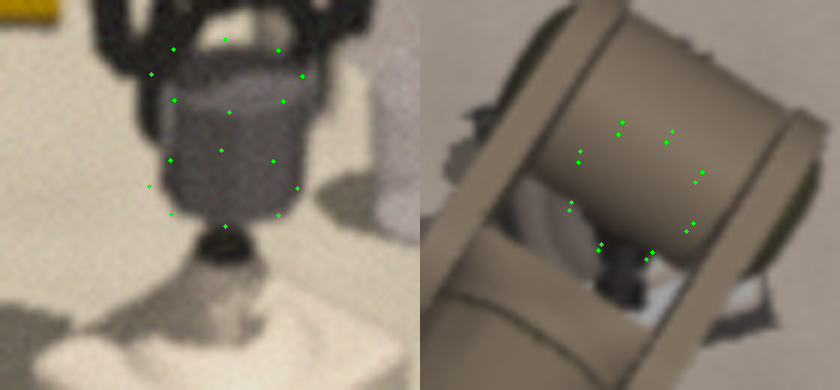

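```bash
python3 - <<'E'
from h import *
im=cv2.cvtColor(cv2.imread("pics/s6.png"),cv2.COLOR_BGR2GRAY).astype(int)
for r in range(190,203): print(r,im[r,304:344].tolist())
print()
for r in range(201,220,1): print(r,im[r,308:336].tolist())
E
```

```text
190 [190, 189, 194, 194, 195, 187, 169, 130, 92, 74, 60, 67, 75, 73, 75, 70, 70, 68, 72, 71, 75, 81, 83, 77, 73, 80, 77, 81, 80, 73, 72, 86, 144, 183, 189, 189, 189, 193, 192, 190]
191 [192, 192, 191, 193, 193, 197, 182, 141, 85, 63, 56, 67, 67, 67, 73, 68, 70, 72, 72, 71, 73, 77, 80, 86, 85, 81, 78, 81, 79, 70, 66, 101, 154, 184, 192, 199, 190, 194, 190, 195]
192 [190, 191, 191, 194, 194, 191, 184, 142, 84, 61, 54, 65, 69, 69, 70, 70, 66, 68, 72, 73, 78, 82, 76, 78, 79, 81, 75, 79, 76, 70, 68, 100, 155, 184, 196, 195, 197, 190, 187, 182]
193 [189, 192, 192, 190, 194, 191, 183, 138, 83, 62, 57, 65, 72, 74, 69, 73, 73, 73, 67, 75, 79, 78, 80, 78, 82, 76, 77, 81, 79, 68, 70, 102, 162, 190, 198, 196, 186, 183, 158, 151]
194 [191, 191, 193, 191, 193, 191, 185, 130, 73, 56, 60, 66, 70, 73, 76, 74, 65, 73, 70, 72, 73, 83, 82, 78, 82, 75, 80, 82, 79, 69, 68, 109, 163, 188, 188, 178, 158, 141, 122, 112]
195 [188, 185, 192, 188, 189, 198, 180, 136, 76, 57, 57, 62, 64, 66, 70, 71, 65, 71, 70, 68, 73, 81, 78, 80, 77, 80, 80, 79, 76, 72, 72, 112, 170, 181, 165, 142, 122, 110, 100, 96]
196 [190, 
[... 3272 characters left out ...]
, 105, 104, 108, 113, 108, 118, 116, 131, 140, 145, 151, 165, 164, 162, 167, 182, 196, 202, 201, 200, 198, 198, 203, 205]
216 [104, 101, 100, 105, 105, 105, 108, 113, 119, 116, 118, 131, 157, 167, 165, 166, 159, 152, 161, 184, 194, 190, 199, 204, 204, 203, 200, 203]
217 [97, 101, 111, 104, 107, 112, 116, 116, 112, 117, 124, 133, 153, 163, 164, 166, 156, 144, 156, 165, 168, 185, 200, 206, 209, 204, 203, 197]
218 [103, 107, 105, 111, 107, 111, 113, 111, 115, 122, 126, 131, 146, 156, 156, 162, 152, 133, 134, 136, 146, 176, 202, 209, 213, 214, 203, 197]
219 [106, 103, 105, 110, 111, 108, 110, 110, 111, 120, 119, 130, 137, 150, 158, 159, 152, 131, 128, 129, 145, 188, 208, 211, 211, 211, 205, 199]
```

```bash
python3 g3.py 494 -167.5 178 -.165
```

```text
11.57 p [ 495.2 -169.6  210.2] d [ 0.002  0.    -1.   ] y [ 0.986 -0.165  0.002] F [-0.1  0.3 -0.9] g 0.736 j [-0.55  0.33  1.54  0.    1.28 -0.39]
TCP [ 494.  -167.5  178. ] tot [ -1.2   2.1 -32.2] [-0.     0.002  0.001] rows 1 each [ -1.2   2.1 -32.2] [-0.0003  0.0018  0.0007]
```

play_rows:
  plan:
    - [-1.2,2.1,-15,0,0,0,-1]
    - [0,0,-14,0,0,0,-1]
    - [0,0,0,0,0,0,-1]
    - [0,0,0,0,0,0,-1]

```text
time_s: 11.9
eef_pos: [494.5, -163.3, 182.6]
ee_rot: [0.002, 0.762, 0.648, 0.002]
force: [0.6, 0.4, -1.2]
grip_width: 0.737
```

```bash
python3 g3.py 494 -167.5 178 -.165; python3 - <<'E'
from h import *
s=cap("side");p=sense()["eef_pos"];m=p+[0,0,5]
a=crop(s,285,165,70,65,8)
for q in ((proj(s,prism(*m,-.165,True))-(285,165)+.5)*8-.5): cv2.circle(a,tuple(int(v) for v in q),2,(0,255,0),-1)
t=np.linspace(0,6.28,24)
for z,r,col in((132,26.2,(255,0,0)),(152,21,(0,0,255))):
    ring=np.c_[494+r*np.cos(t),-169+r*np.sin(t),t*0+z]
    for q in ((proj(s,ring)-(285,165)+.5)*8-.5): cv2.circle(a,tuple(int(v) for v in q),1,col,-1)
cv2.imwrite("pics/c7.png",a);cv2.imwrite("pics/s7.png",s["img"])
E
```

```text
11.9 p [ 494.5 -163.3  182.6] d [ 0.005 -0.    -1.   ] y [ 0.987 -0.161  0.005] F [ 0.6  0.4 -1.2] g 0.737 j [-0.55  0.34  1.59  0.    1.21 -0.38]
TCP [ 494.  -167.5  178. ] tot [-0.5 -4.2 -4.6] [ 0.     0.005 -0.003] rows 1 each [-0.5 -4.2 -4.6] [ 0.0005  0.0049 -0.003 ]
```

View pics/c7.png

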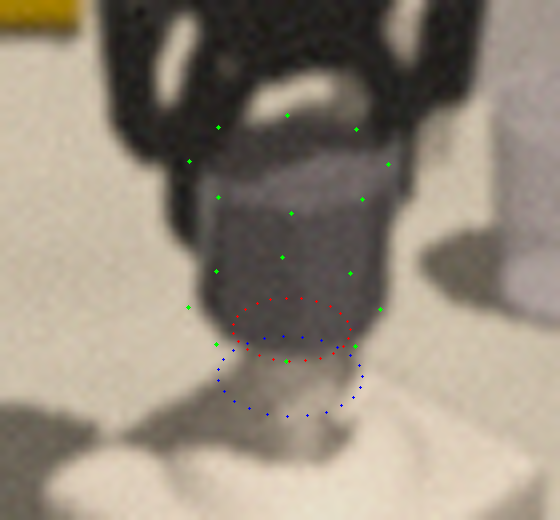

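```bash
python3 - <<'E'
from h import *
im=cv2.cvtColor(cv2.imread("pics/s7.png"),cv2.COLOR_BGR2GRAY).astype(float)
def cross(row,lo,hi,lev):
    r=im[row];x=np.arange(lo,hi);v=r[lo:hi]-lev;i=np.where(v[:-1]*v[1:]<0)[0];return [round(lo+k+v[k]/(v[k]-v[k+1]),1) for k in i]
for r in range(194,224): print(r,cross(r,300,345,130), cross(r,300,345,160))
s=cap("side")
P=proj(s,prism(494.5,-163.3,187.6,-.161,True));print(np.round(P[:8],1).tolist())
st()
E
```

```text
194 [np.float64(306.1), np.float64(333.3), np.float64(341.7)] [np.float64(305.3), np.float64(333.8), np.float64(339.9)]
195 [np.float64(306.8), np.float64(333.2), np.float64(339.6)] [np.float64(306.0), np.float64(333.8), np.float64(337.9)]
196 [np.float64(308.1), np.float64(333.3), np.float64(337.8)] [np.float64(307.2), np.float64(333.8), np.float64(336.9)]
197 [np.float64(308.9), np.float64(333.1), np.float64(337.4)] [np.float64(308.2), np.float64(333.8), np.float64(336.6)]
198 [np.float64(309.3), np.float64(333.1), np.float64(337.5)] [np.float64(308.6), np.float64(333.7), np.float64(336.6)]
199 [np.float64(309.2), np.float64(333.2), np.float64(338.1)] [np.float64(308.5), np.float64(333.8), np.float64(337.1)]
200 [np.float64(309.1), np.float64(333.2), np.float64(339.2)] [np.float64(308.5), np.float64(333.7), np.float64(338.1)]
201 [np.float64(309.0), np.float64(333.0), np.float64(340.1)] [np.float64(308.4), np.float64(333.7), np.float64(339.2)]
202 [np.float64(309.2), np.float64(332.9), np.float64(341.5)] [np.float64(308.6), np.float64(333.6), np.float64(340.3)]
203 [np.float64(309.
[... 1492 characters left out ...]
oat64(325.4), np.float64(327.4)] [np.float64(328.4)]
220 [np.float64(301.7), np.float64(309.1), np.float64(312.8), np.float64(319.4)] [np.float64(327.7)]
221 [np.float64(304.1), np.float64(305.9), np.float64(316.5), np.float64(319.1)] [np.float64(302.8), np.float64(308.4), np.float64(313.4), np.float64(326.6)]
222 [] [np.float64(304.8), np.float64(306.5), np.float64(316.9), np.float64(320.3), np.float64(323.8)]
223 [] []
[[328.3, 198.7], [319.9, 196.8], [311.6, 198.5], [308.1, 203.0], [311.7, 207.7], [320.4, 209.8], [329.0, 207.9], [332.2, 203.2]]
12.0 p [ 494.6 -163.7  182.9] d [ 0.006 -0.001 -1.   ] y [ 0.987 -0.161  0.006] F [ 0.6  0.2 -0.8] g 0.738 j [-0.55  0.34  1.59  0.    1.21 -0.38]
```

play_rows:
  plan:
    - [0.2,-4,0,0,0.006,-0.003,-1]
    - [0,0,0,0,0,0,-1]
    - [0,0,0,0,0,0,-1]

```text
time_s: 12.25
eef_pos: [495.6, -167.7, 184.9]
ee_rot: [0.001, 0.763, 0.647, -0.0]
force: [-0.4, 0.4, -1.9]
grip_width: 0.739
```

play_rows:
  plan:
    - [0,0,-4,0,0,0,-1]
    - [0,0,0,0,0,0,-1]

```text
time_s: 12.42
eef_pos: [495.8, -167.9, 181.1]
ee_rot: [0.002, 0.763, 0.647, -0.0]
force: [0.8, -0.2, -2.0]
grip_width: 0.741
```

```bash
python3 g3.py 494.6 -167.7 165 -.165
```

```text
12.42 p [ 495.8 -167.9  181.1] d [ 0.002 -0.003 -1.   ] y [ 0.986 -0.164  0.003] F [ 0.8 -0.2 -2. ] g 0.741 j [-0.55  0.35  1.58 -0.    1.21 -0.38]
TCP [ 494.6 -167.7  165. ] tot [ -1.2   0.2 -16.1] [ 0.003  0.002 -0.   ] rows 1 each [ -1.2   0.2 -16.1] [ 0.0031  0.0025 -0.0002]
```

play_rows:
  plan:
    - [-1,0.2,-4,0.003,0.002,0,-1]
    - [0,0,-4,0,0,0,-1]
    - [0,0,0,0,0,0,-1]

```text
time_s: 12.67
eef_pos: [494.6, -167.7, 172.2]
ee_rot: [-0.0, 0.763, 0.646, 0.0]
force: [-0.1, -0.4, -1.8]
grip_width: 0.738
```

play_rows:
  plan:
    - [0,0,-3,0,0,0,-1]
    - [0,0,0,0,0,0,-1]

```text
time_s: 12.83
eef_pos: [494.4, -167.7, 168.5]
ee_rot: [-0.0, 0.763, 0.646, 0.0]
force: [-0.4, 0.8, -0.9]
grip_width: 0.742
```

play_rows:
  plan:
    - [0,0,-2.5,0,0,0,-1]
    - [0,0,0,0,0,0,-1]

```text
time_s: 13.0
eef_pos: [494.4, -167.7, 165.7]
ee_rot: [-0.001, 0.763, 0.646, 0.0]
force: [0.1, -0.1, -1.9]
grip_width: 0.739
```

```bash
python3 g3.py 494.6 -167.7 165 -.165
```

```text
13.0 p [ 494.4 -167.7  165.7] d [-0.001  0.001 -1.   ] y [ 0.986 -0.164 -0.001] F [ 0.1 -0.1 -1.9] g 0.739 j [-0.55  0.37  1.6   0.    1.17 -0.39]
TCP [ 494.6 -167.7  165. ] tot [ 0.2 -0.  -0.7] [-0.001 -0.001  0.   ] rows 1 each [ 0.2 -0.  -0.7] [-0.0008 -0.0007  0.0001]
```

play_rows:
  plan:
    - [0,0,-2.5,0,0,0,-1]
    - [0,0,0,0,0,0,-1]

```text
time_s: 13.17
eef_pos: [494.4, -167.7, 162.9]
ee_rot: [-0.001, 0.763, 0.646, 0.0]
force: [0.0, -0.2, -1.2]
grip_width: 0.736
```

play_rows:
  plan:
    - [0,0,-2.5,0,0,0,-1]
    - [0,0,0,0,0,0,-1]

```text
time_s: 13.33
eef_pos: [494.5, -167.7, 160.2]
ee_rot: [-0.0, 0.763, 0.646, 0.0]
force: [0.3, 0.2, -0.8]
grip_width: 0.737
```

play_rows:
  plan:
    - [0,0,-2.5,0,0,0,-1]
    - [0,0,0,0,0,0,-1]

```text
time_s: 13.5
eef_pos: [494.5, -167.7, 157.5]
ee_rot: [-0.0, 0.763, 0.646, 0.0]
force: [-0.5, -0.2, -1.2]
grip_width: 0.736
```

```bash
python3 g3.py 494.6 -167.7 155 -.165
```

```text
13.5 p [ 494.5 -167.7  157.5] d [-0.     0.001 -1.   ] y [ 0.986 -0.164 -0.   ] F [-0.5 -0.2 -1.2] g 0.736 j [-0.55  0.38  1.61  0.    1.15 -0.39]
TCP [ 494.6 -167.7  155. ] tot [ 0.1  0.  -2.5] [-0.001 -0.     0.   ] rows 1 each [ 0.1  0.  -2.5] [-0.0007 -0.0004  0.0001]
```

The lugs are past the rim. Continue down to the threads.

play_rows:
  plan:
    - [0,0,-2,0,0,0,-1]
    - [0,0,0,0,0,0,-1]

```text
time_s: 13.67
eef_pos: [494.5, -167.7, 155.3]
ee_rot: [-0.0, 0.763, 0.646, 0.0]
force: [0.9, 0.4, -1.2]
grip_width: 0.738
```

play_rows:
  plan:
    - [0,0,-2,0,0,0,-1]
    - [0,0,0,0,0,0,-1]

```text
time_s: 13.83
eef_pos: [494.5, -167.7, 153.1]
ee_rot: [-0.0, 0.763, 0.646, 0.0]
force: [-0.3, -0.4, -1.3]
grip_width: 0.731
```

play_rows:
  plan:
    - [0,0,-2,0,0,0,-1]
    - [0,0,0,0,0,0,-1]

```text
time_s: 14.0
eef_pos: [494.5, -167.7, 150.9]
ee_rot: [-0.0, 0.763, 0.646, 0.0]
force: [-0.6, -0.4, -1.3]
grip_width: 0.738
```

play_rows:
  plan:
    - [0,0,-1.5,0,0,0,-1]

```text
time_s: 14.08
eef_pos: [494.7, -167.8, 149.5]
ee_rot: [-0.0, 0.763, 0.646, 0.0]
force: [-0.0, 0.4, -0.8]
grip_width: 0.735
```

```bash
python3 g3.py 494.6 -167.7 150 -.165
```

```text
14.08 p [ 494.7 -167.8  149.5] d [ 0.  0. -1.] y [ 0.986 -0.164  0.   ] F [-0.   0.4 -0.8] g 0.735 j [-0.55  0.39  1.62  0.    1.14 -0.39]
TCP [ 494.6 -167.7  150. ] tot [-0.1  0.1  0.5] [-0.  0.  0.] rows 1 each [-0.1  0.1  0.5] [-0.0004  0.0002  0.0001]
```

play_rows:
  plan:
    - [0,0,-1.5,0,0,0,-1]
    - [0,0,0,0,0,0,-1]

```text
time_s: 14.25
eef_pos: [494.5, -167.7, 147.6]
ee_rot: [-0.0, 0.763, 0.646, 0.0]
force: [-0.2, -1.2, -1.3]
grip_width: 0.735
```

play_rows:
  plan:
    - [0,0,-1.5,0,0,0,-1]

```text
time_s: 14.33
eef_pos: [494.7, -167.8, 146.3]
ee_rot: [0.0, 0.763, 0.646, 0.0]
force: [-2.1, 0.5, 9.1]
grip_width: 0.737
```

play_rows:
  plan:
    - [0,0,-1.5,0,0,0,-1]

```text
time_s: 14.42
eef_pos: [495.0, -167.9, 145.8]
ee_rot: [0.001, 0.763, 0.646, 0.0]
force: [-5.7, 3.5, 16.3]
grip_width: 0.737
```

play_rows:
  plan:
    - [0,0,-1.5,0,0,0,-1]

```text
time_s: 14.5
eef_pos: [495.1, -168.0, 145.6]
ee_rot: [0.001, 0.763, 0.647, 0.0]
force: [-6.8, 3.7, 15.6]
grip_width: 0.746
```

```bash
python3 g3.py 494.6 -167.7 150 -.165
```

```text
14.5 p [ 495.1 -168.   145.6] d [ 0.002 -0.001 -1.   ] y [ 0.986 -0.164  0.002] F [-6.8  3.7 15.6] g 0.746 j [-0.55  0.39  1.63  0.    1.12 -0.39]
TCP [ 494.6 -167.7  150. ] tot [-0.5  0.3  4.4] [ 0.001  0.002 -0.   ] rows 1 each [-0.5  0.3  4.4] [ 0.0011  0.002  -0.0002]
```

play_rows:
  plan:
    - [-0.5,0.3,-0.8,0,0,0.1,-1]
    - [0,0,-1,0,0,0.1,-1]

```text
time_s: 14.67
eef_pos: [494.9, -168.1, 146.2]
ee_rot: [0.002, 0.693, 0.721, 0.001]
force: [-5.6, 0.6, 9.9]
grip_width: 0.737
```

play_rows:
  plan:
    - [0,0,-1,0,0,0.1,-1]
    - [0,0,-1,0,0,0.1,-1]

```text
time_s: 14.83
eef_pos: [494.1, -168.2, 145.1]
ee_rot: [0.002, 0.614, 0.789, 0.0]
force: [-3.3, 1.0, -1.3]
grip_width: 0.741
```

```bash
cat > g4.py <<'E'
from h import *
st();s=sense();y=rot(s["ee_rot"]).as_matrix()[:,1];print("psi",round(np.degrees(np.arctan2(y[1],y[0])),1),"M",np.round(s["wrist_torque"],2))
E
python3 g4.py
```

```text
14.83 p [ 494.1 -168.2  145.1] d [ 0.003 -0.002 -1.   ] y [0.969 0.246 0.002] F [-3.3  1.  -1.3] g 0.741 j [-0.55  0.39  1.63 -0.    1.12 -0.8 ]
psi 14.3 M [0.11 0.56 0.  ]
```

play_rows:
  plan:
    - [0,0,-1.5,0,0,0,-1]

```text
time_s: 14.92
eef_pos: [494.2, -168.3, 144.3]
ee_rot: [0.002, 0.612, 0.791, 0.0]
force: [-3.2, 2.9, 15.4]
grip_width: 0.739
```

play_rows:
  plan:
    - [0,0,-1.5,0,0,0,-1]

```text
time_s: 15.0
eef_pos: [494.3, -168.4, 144.1]
ee_rot: [0.003, 0.613, 0.79, -0.0]
force: [-8.1, 5.3, 18.5]
grip_width: 0.739
```

play_rows:
  plan:
    - [0,0,-1.5,0,0,0,-1]

```text
time_s: 15.08
eef_pos: [494.3, -168.4, 144.2]
ee_rot: [0.003, 0.614, 0.789, -0.0]
force: [-8.6, 3.6, 15.7]
grip_width: 0.736
```

```bash
python3 g4.py
```

```text
15.08 p [ 494.3 -168.4  144.2] d [ 0.005 -0.004 -1.   ] y [0.969 0.247 0.003] F [-8.6  3.6 15.7] g 0.736 j [-0.55  0.39  1.63 -0.    1.11 -0.8 ]
psi 14.3 M [ 0.38  1.38 -0.02]
```

play_rows:
  plan:
    - [-0.6,0.3,-0.4,-0.003,-0.004,0.1,-1]
    - [0,0,-1,0,0,0.1,-1]

```text
time_s: 15.25
eef_pos: [493.1, -168.5, 145.1]
ee_rot: [0.006, 0.533, 0.846, -0.001]
force: [-12.1, 1.9, 17.2]
grip_width: 0.739
```

play_rows:
  plan:
    - [0,0,-1,0,0,0.1,-1]
    - [0,0,-1,0,0,0.1,-1]

```text
time_s: 15.42
eef_pos: [492.5, -169.1, 146.2]
ee_rot: [0.006, 0.444, 0.896, -0.001]
force: [-9.8, 0.2, 15.7]
grip_width: 0.74
```

```bash
python3 g4.py
```

```text
15.42 p [ 492.5 -169.1  146.2] d [ 0.01  -0.008 -1.   ] y [0.796 0.606 0.003] F [-9.8  0.2 15.7] g 0.74 j [-0.56  0.38  1.64 -0.    1.11 -1.21]
psi 37.3 M [-0.1   1.99 -0.68]
```

play_rows:
  plan:
    - [-0.8,0,-0.2,0.008,0.01,0.1,-1]
    - [0,0,-0.8,0,0,0.1,-1]

```text
time_s: 15.58
eef_pos: [491.8, -169.7, 147.7]
ee_rot: [0.001, 0.351, 0.937, -0.0]
force: [-7.1, -0.2, 12.2]
grip_width: 0.742
```

play_rows:
  plan:
    - [-0.3,0,-0.8,0,0,0.1,-1]
    - [0,0,-0.8,0,0,0.1,-1]

```text
time_s: 15.75
eef_pos: [491.8, -170.1, 147.9]
ee_rot: [0.002, 0.253, 0.967, -0.0]
force: [-4.8, 3.0, 4.2]
grip_width: 0.737
```

```bash
python3 g4.py
```

```text
15.75 p [ 491.8 -170.1  147.9] d [ 0.004 -0.002 -1.   ] y [0.49  0.872 0.   ] F [-4.8  3.   4.2] g 0.737 j [-0.56  0.38  1.63  0.    1.12 -1.62]
psi 60.6 M [ 0.51  1.03 -0.18]
```

play_rows:
  plan:
    - [-0.3,0,-0.8,0,0,0.07,-1]

```text
time_s: 15.83
eef_pos: [491.3, -169.8, 147.6]
ee_rot: [0.002, 0.218, 0.976, -0.0]
force: [-3.2, 2.0, 4.5]
grip_width: 0.742
```

play_rows:
  plan:
    - [0,0,-1,0,0,0.07,-1]

```text
time_s: 15.92
eef_pos: [491.0, -169.9, 146.8]
ee_rot: [0.002, 0.184, 0.983, -0.0]
force: [-4.2, -1.5, -0.4]
grip_width: 0.742
```

play_rows:
  plan:
    - [0,0,-1,0,0,0.07,-1]

```text
time_s: 16.0
eef_pos: [490.6, -170.1, 145.7]
ee_rot: [0.001, 0.149, 0.989, -0.0]
force: [-2.6, -2.5, -0.4]
grip_width: 0.739
```

```bash
python3 g4.py
```

```text
16.0 p [ 490.6 -170.1  145.7] d [ 0.003 -0.001 -1.   ] y [ 0.294  0.956 -0.   ] F [-2.6 -2.5 -0.4] g 0.739 j [-0.56  0.38  1.64  0.    1.12 -1.83]
psi 72.9 M [-0.45  0.45 -0.03]
```

play_rows:
  plan:
    - [0,0,-2,0,0,0,-1]

```text
time_s: 16.08
eef_pos: [490.7, -170.4, 143.8]
ee_rot: [0.002, 0.149, 0.989, -0.001]
force: [-0.8, 0.3, -0.9]
grip_width: 0.742
```

play_rows:
  plan:
    - [0,0,-2,0,0,0,-1]

```text
time_s: 16.17
eef_pos: [490.7, -170.4, 141.5]
ee_rot: [0.002, 0.15, 0.989, -0.001]
force: [-0.2, -0.9, -1.0]
grip_width: 0.737
```

play_rows:
  plan:
    - [0,0,-1.5,0,0,0,-1]

```text
time_s: 16.25
eef_pos: [490.8, -170.3, 139.7]
ee_rot: [0.002, 0.152, 0.988, -0.001]
force: [-0.9, -0.9, 0.4]
grip_width: 0.739
```

```bash
python3 g4.py
```

```text
16.25 p [ 490.8 -170.3  139.7] d [ 0.003 -0.002 -1.   ] y [ 0.3    0.954 -0.001] F [-0.9 -0.9  0.4] g 0.739 j [-0.56  0.39  1.64  0.    1.1  -1.83]
psi 72.5 M [-0.07  0.18 -0.05]
```

play_rows:
  plan:
    - [0,0,-2,0,0,0,-1]

```text
time_s: 16.33
eef_pos: [490.8, -170.3, 137.6]
ee_rot: [0.002, 0.153, 0.988, -0.001]
force: [-3.6, 0.6, 3.7]
grip_width: 0.744
```

play_rows:
  plan:
    - [0,0,-2,0,0,0,-1]

```text
time_s: 16.42
eef_pos: [490.8, -170.3, 135.7]
ee_rot: [0.002, 0.154, 0.988, -0.001]
force: [-4.5, 1.0, 7.5]
grip_width: 0.737
```

play_rows:
  plan:
    - [0,0,-1.5,0,0,0,-1]

```text
time_s: 16.5
eef_pos: [490.8, -170.3, 134.6]
ee_rot: [0.002, 0.154, 0.988, -0.001]
force: [-5.0, 1.2, 8.7]
grip_width: 0.736
```

```bash
python3 g4.py
```

```text
16.5 p [ 490.8 -170.3  134.6] d [ 0.003 -0.002 -1.   ] y [ 0.305  0.952 -0.001] F [-5.   1.2  8.7] g 0.736 j [-0.56  0.4   1.65 -0.    1.09 -1.82]
psi 72.2 M [0.2  0.71 0.08]
```

play_rows:
  plan:
    - [0.2,0.1,-0.8,0,0,-0.1,-1]
    - [0.3,0.1,-0.8,0,0,-0.1,-1]

```text
time_s: 16.67
eef_pos: [491.9, -171.0, 134.5]
ee_rot: [0.003, 0.255, 0.967, -0.002]
force: [-4.9, -2.9, 8.5]
grip_width: 0.734
```

play_rows:
  plan:
    - [0.3,0.1,-0.6,0,0,-0.1,-1]
    - [0.3,0.1,-0.6,0,0,-0.1,-1]

```text
time_s: 16.83
eef_pos: [492.3, -171.5, 134.7]
ee_rot: [0.003, 0.356, 0.934, -0.004]
force: [-5.8, 1.4, 8.6]
grip_width: 0.736
```

```bash
python3 g4.py
```

```text
16.83 p [ 492.3 -171.5  134.7] d [ 0.003 -0.009 -1.   ] y [ 0.665  0.747 -0.004] F [-5.8  1.4  8.6] g 0.736 j [-0.56  0.4   1.64 -0.01  1.09 -1.4 ]
psi 48.3 M [0.25 1.11 0.12]
```

play_rows:
  plan:
    - [0.2,0.3,-0.6,0.008,0.003,-0.1,-1]
    - [0.2,0.3,-0.6,0,0,-0.1,-1]

```text
time_s: 17.0
eef_pos: [492.9, -171.2, 134.9]
ee_rot: [0.001, 0.453, 0.892, -0.001]
force: [-3.6, 0.0, 8.3]
grip_width: 0.74
```

play_rows:
  plan:
    - [0.2,0.2,-0.5,0,0,-0.1,-1]

```text
time_s: 17.08
eef_pos: [493.3, -171.0, 135.1]
ee_rot: [0.001, 0.5, 0.866, -0.001]
force: [-3.4, 0.7, 7.8]
grip_width: 0.739
```

play_rows:
  plan:
    - [0.2,0.2,-0.5,0,0,-0.08,-1]

```text
time_s: 17.17
eef_pos: [493.7, -170.8, 135.3]
ee_rot: [0.001, 0.537, 0.844, -0.001]
force: [-2.9, 1.3, 7.4]
grip_width: 0.739
```

```bash
python3 g4.py
```

```text
17.17 p [ 493.7 -170.8  135.3] d [ 0.001 -0.003 -1.   ] y [0.906 0.424 0.   ] F [-2.9  1.3  7.4] g 0.739 j [-0.56  0.4   1.64 -0.    1.1  -0.99]
psi 25.1 M [0.12 0.41 0.08]
```

play_rows:
  plan:
    - [0.2,0.2,-1,0,0,-0.07,-1]

```text
time_s: 17.25
eef_pos: [494.1, -170.8, 135.1]
ee_rot: [0.002, 0.568, 0.823, -0.001]
force: [-4.3, 0.6, 7.5]
grip_width: 0.739
```

play_rows:
  plan:
    - [0.2,0.2,-0.8,0,0,-0.07,-1]

```text
time_s: 17.33
eef_pos: [494.3, -170.7, 135.0]
ee_rot: [0.002, 0.598, 0.801, -0.001]
force: [-5.6, -0.2, 7.9]
grip_width: 0.734
```

```bash
python3 g4.py
```

```text
17.33 p [ 494.3 -170.7  135. ] d [ 0.002 -0.005 -1.   ] y [0.959 0.284 0.   ] F [-5.6 -0.2  7.9] g 0.734 j [-0.56  0.4   1.64 -0.    1.1  -0.84]
psi 16.5 M [-0.11  1.05  0.14]
```

play_rows:
  plan:
    - [0,0.2,-0.8,0,0,-0.07,-1]

```text
time_s: 17.42
eef_pos: [494.3, -170.8, 134.8]
ee_rot: [0.002, 0.628, 0.778, -0.002]
force: [-3.8, -0.3, 8.6]
grip_width: 0.737
```

play_rows:
  plan:
    - [0,0.2,-0.8,0,0,-0.07,-1]

```text
time_s: 17.5
eef_pos: [494.3, -170.8, 134.7]
ee_rot: [0.003, 0.656, 0.755, -0.002]
force: [-5.5, 1.6, 10.2]
grip_width: 0.737
```

```bash
python3 g4.py
```

```text
17.5 p [ 494.3 -170.8  134.7] d [ 0.001 -0.007 -1.   ] y [0.99  0.139 0.   ] F [-5.5  1.6 10.2] g 0.737 j [-0.55  0.4   1.64 -0.01  1.1  -0.69]
psi 8.0 M [0.42 0.95 0.35]
```

play_rows:
  plan:
    - [0,0.2,-0.6,0.005,0,-0.06,-1]

```text
time_s: 17.58
eef_pos: [493.8, -170.3, 134.7]
ee_rot: [0.001, 0.68, 0.734, -0.001]
force: [-7.7, 5.0, 10.7]
grip_width: 0.738
```

```bash
python3 g4.py
```

```text
17.58 p [ 493.8 -170.3  134.7] d [-0.    -0.002 -1.   ] y [ 0.997  0.076 -0.001] F [-7.7  5.  10.7] g 0.738 j [-0.56  0.4   1.64 -0.    1.1  -0.63]
psi 4.4 M [0.83 1.44 1.43]
```

play_rows:
  plan:
    - [0,0,-0.6,0,0,-0.06,-1]

```text
time_s: 17.67
eef_pos: [493.6, -170.3, 134.7]
ee_rot: [0.001, 0.701, 0.713, -0.002]
force: [-2.9, -3.9, 5.9]
grip_width: 0.739
```

```bash
python3 g4.py
```

```text
17.67 p [ 493.6 -170.3  134.7] d [-0.001 -0.004 -1.   ] y [ 1.     0.018 -0.001] F [-2.9 -3.9  5.9] g 0.739 j [-0.55  0.4   1.64 -0.    1.1  -0.57]
psi 1.0 M [-1.58  0.59  3.84]
```

play_rows:
  plan:
    - [0,0,0,0,0,0.02,-1]
    - [0,0,0,0,0,0,-1]

```text
time_s: 17.83
eef_pos: [493.6, -170.4, 135.3]
ee_rot: [0.001, 0.693, 0.721, -0.002]
force: [-4.0, 0.1, 4.6]
grip_width: 0.734
```

```bash
python3 g4.py
```

```text
17.83 p [ 493.6 -170.4  135.3] d [-0.002 -0.005 -1.   ] y [ 0.999  0.04  -0.002] F [-4.   0.1  4.6] g 0.734 j [-0.55  0.4   1.64 -0.01  1.1  -0.59]
psi 2.3 M [0.26 0.51 1.22]
```

play_rows:
  plan:
    - [0,0,0,0,0,0,0.7]
    - [0,0,0,0,0,0,1]
    - [0,0,0,0,0,0,1]

```text
time_s: 18.08
eef_pos: [494.0, -170.1, 134.8]
ee_rot: [0.001, 0.693, 0.721, -0.002]
force: [-0.1, -0.3, 0.6]
grip_width: 1.0
```

```bash
python3 g4.py
```

```text
18.08 p [ 494.  -170.1  134.8] d [-0.    -0.004 -1.   ] y [ 0.999  0.04  -0.001] F [-0.1 -0.3  0.6] g 1.0 j [-0.55  0.4   1.64 -0.    1.1  -0.59]
psi 2.3 M [ 0.   -0.   -0.04]
```

play_rows:
  plan:
    - [0,0,0,0,0,0,0.4]
    - [0,0,0,0,0,0,-1]
    - [0,0,0,0,0,0,-1]
    - [0,0,0,0,0,0,-1]

```text
time_s: 18.42
eef_pos: [493.7, -170.0, 134.7]
ee_rot: [0.001, 0.693, 0.721, -0.002]
force: [-0.5, 1.2, 2.6]
grip_width: 0.74
```

play_rows:
  plan:
    - [0,0,0,0,0,-0.04,-1]

```text
time_s: 18.5
eef_pos: [493.5, -170.0, 134.7]
ee_rot: [0.001, 0.706, 0.708, -0.002]
force: [0.4, 0.7, 1.5]
grip_width: 0.744
```

```bash
python3 g4.py
```

```text
18.5 p [ 493.5 -170.   134.7] d [-0.002 -0.004 -1.   ] y [ 1.     0.002 -0.002] F [0.4 0.7 1.5] g 0.744 j [-0.55  0.4   1.64 -0.    1.1  -0.55]
psi 0.1 M [0.13 0.2  2.18]
```

play_rows:
  plan:
    - [0,0,0,0,0,0.03,-1]
    - [0,0,1.5,0,0,0,-1]

```text
time_s: 18.67
eef_pos: [493.4, -169.9, 135.5]
ee_rot: [0.0, 0.696, 0.718, -0.002]
force: [5.0, -3.7, -20.2]
grip_width: 0.738
```

```bash
python3 g4.py
```

```text
18.67 p [ 493.4 -169.9  135.5] d [-0.002 -0.004 -1.   ] y [ 0.999  0.032 -0.002] F [  5.   -3.7 -20.2] g 0.738 j [-0.55  0.4   1.64 -0.    1.1  -0.58]
psi 1.8 M [-0.57 -1.03  0.23]
```

play_rows:
  plan:
    - [0,0,-1,0,0,-0.05,-1]
    - [0,0,-0.3,0,0,-0.01,-1]
    - [0,0,0,0,0,0.01,-1]

```text
time_s: 18.92
eef_pos: [493.5, -170.0, 135.3]
ee_rot: [0.001, 0.711, 0.703, -0.003]
force: [-1.4, -1.8, -1.3]
grip_width: 0.743
```

```bash
python3 g4.py
```

```text
18.92 p [ 493.5 -170.   135.3] d [-0.003 -0.007 -1.   ] y [ 1.    -0.011 -0.003] F [-1.4 -1.8 -1.3] g 0.743 j [-0.55  0.4   1.64 -0.01  1.1  -0.54]
psi -0.6 M [-0.1   0.05  1.  ]
```

play_rows:
  plan:
    - [0,0,0,0,0,0,0.7]
    - [0,0,0,0,0,0,1]
    - [0,0,0,0,0,0,1]
    - [0,0,0,0,0,0,1]

```text
time_s: 19.25
eef_pos: [493.9, -169.9, 135.0]
ee_rot: [0.001, 0.712, 0.702, -0.002]
force: [-0.1, -0.3, 0.8]
grip_width: 0.998
```

play_rows:
  plan:
    - [0,0,12,0,0,0,1]
    - [0,0,25,0,0,0,1]
    - [0,0,35,0,0,0,1]
    - [0,20,35,0,0,0,1]
    - [0,38,10,0,0,0,1]

```text
time_s: 19.67
eef_pos: [491.9, -114.1, 253.0]
ee_rot: [-0.003, 0.716, 0.698, -0.003]
force: [1.1, 0.7, 1.3]
grip_width: 0.996
```

play_rows:
  plan:
    - [0,40,5,0,0,0,1]
    - [0,40,0,0,0,0,1]
    - [0,40,0,0,0,0,1]
    - [0,30,0,0,0,0,1]
    - [0,0,0,0,0,0,1]

```text
time_s: 20.08
eef_pos: [491.8, 45.4, 263.7]
ee_rot: [0.001, 0.717, 0.697, 0.001]
force: [-0.5, -0.2, -0.2]
grip_width: 1.003
```

```bash
python3 g4.py; python3 - <<'E'
from fit import *
s=cap("side");t=cap("top")
for z in (145,148.5,157):
  for n,c,thr in(("s",s,115),("t",t,100)):
    p=proj(c,[[495,-170,z]])[0].astype(int)
    print(z,n,p,fitcap(c,(p[0]-16,p[1]-15,33,31),thr,z,495,-170,.02))
cv2.imwrite("pics/c8.png",np.hstack([crop(s,280,160,80,80,5),crop(t,300,160,80,80,5)]))
E
```

```text
20.08 p [491.8  45.4 263.7] d [ 0.003  0.    -1.   ] y [ 1.    -0.029  0.003] F [-0.5 -0.2 -0.2] g 1.003 j [-0.15  0.22  1.53  0.    1.38 -0.12]
psi -1.6 M [-0.02 -0.    0.02]
145 s [321 207] (array([ 489.92672449, -176.56390593]), np.float64(50.068359375), np.float32(618.0))
145 t [342 198] (array([ 491.85053214, -164.06745411]), np.float64(111.57275390625), np.float32(449.0))
148.5 s [321 206] (array([ 486.28843873, -181.80887567]), np.float64(49.056884765625), np.float32(602.0))
148.5 t [342 198] (array([ 492.12087631, -164.01406288]), np.float64(110.727783203125), np.float32(449.0))
157 s [321 204] (array([ 478.58478296, -193.37573273]), np.float64(46.639892578125), np.float32(556.0))
157 t [342 198] (array([ 490.43878555, -163.36028099]), np.float64(109.454345703125), np.float32(449.0))
```

View pics/c8.png

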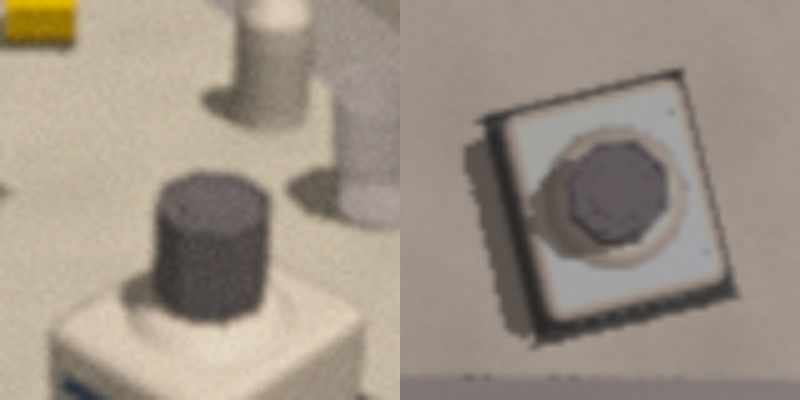

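```bash
python3 -c "
from rig import ctrl
print(ctrl.finish_job())"
```

```text
the job is handed in; nothing more can be done
None
```

The cap is screwed fully home on the canister's neck, and I handed the job in at about 20 s of the 72 s limit.

**Draining:** I picked the cap up from its side with a tilted grasp, turned it upright, set it mouth down on the bench and let go. Pictures from both cameras showed it standing on its own. It stood released for only about 2 s.

**Screwing on:** I took it again from above and set it on the neck. Turning it backward about 80°, it climbed the threads and then dropped about 8 mm onto the seal. I pressed it about 5 mm further and turned it clockwise about 65–70°, until the torque rose to 3.8 N m at the stop.

**Last checks:**
- **Hold:** After I let go once, I gripped the cap again. A slight clockwise turn met the stop at once (2.2 N m), and a 20 N upward pull moved it less than 1 mm. I then turned it tight against the stop again and released it.
- **Height:** The arm read 135 mm at the end against 139.7 mm when the cap first touched the seal. That puts the cap's centre at about 144–145 mm, where home is 145 mm.
- **Final picture:** The cap sits low and level on the neck. The gripper is clear, and the flask, beaker and yellow look-alike show where they were. The brush was outside that crop, but the arm never went near it.

**What disagreed:**
- The side camera placed heights 3–6 mm too low compared with the text.
- The last silhouette fits of the cap were unreliable because of shadow, so I relied on the force, height and torque readings instead.
- Sideways forces of up to about 12 N appeared while turning backward, because the cap sat slightly off centre in the grip.

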